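# Count the spice jars away and lean the chopping board up to dry

## Robot

A 7-joint arm with a two-finger parallel gripper is mounted at the origin on a cart in front of the work surface, level with it; the furniture and walls round the work are solid. World frame = base frame: x ahead of the robot, y to its left, z up, the work surface at z = 0. Lengths are in m, angles in degrees, forces in N, time in s.
With the tool pointing down it reaches from about 0.4 to 0.85 m from the base axis. Payload 10.4 kg.
Tool frame: the origin (TCP) lies at the very end of the fingers, on their centre line; the grasp point (between the pads) lies 19 mm behind it; z points along the fingers, y is the direction in which the jaws open and shut (so a half turn about z gives the same grasp; the last joint's range is limited). The gripper opens to 85 mm and grips with 20 to 120 N. Pads are 22 mm wide; open, the fingers measure 114 mm over their backs; the gripper's body (76 mm by 85 mm) begins 54 mm behind the grasp point. The pads swing forward as they close: fully open they stand 13 mm farther back than shut.
Start: joints at [-74.633, 19.034, -3.707, 83.658, 1.238, 77.344, -5.071], TCP at [0.179, 0.599, 0.231] pointing down, gripper open.
Joint ranges: [-148.97, 148.97], [-28.65, 121.19], [-84.17, 76.75], [9.2, 138.47], [-72.65, 252.65], [3.7, 117.97], [-149.18, 149.18]. Speed limits (degrees/s): [127.2, 127.2, 159.86, 159.86, 180, 180, 180].

## Interface

Orientations are given as a 3x3 rotation matrix whose columns are the frame's x, y, z axes.
In Python, from workcell import r gives the robot as it stands. The module is installed in compiled form; this text tells all that it offers.
- The arm moves only by the tool carry_out, never from a script. Its argument "motion" is a list of rows, each an object with "claw": the opening, from 0 (shut) to 1 (fully open); "linear": the shift along the tool's x, y, z in mm, a list of three; "rot": the turn, a rotation vector about the tool's x, y, z in degrees, a list of three. A call has 1 to 20 rows; each row is the pose to reach, as a shift and turn from the pose commanded when the call began, along the tool's axes at that moment; what a row does not reach only later rows make up. A row lasts 1/8 s, in which the tool goes at most 62.5 mm and 10.7 degrees, less where a joint would pass 70% of its speed; a pose out of reach is approached as far as the arm can. A call with a gripper value outside its range is refused whole. The fingers move at their own pace and stop on an object; "grip_force" is the grip in N (left out, the last holds). Time passes only in rows, so rows that repeat a pose let the fingers close. It gives the time, the measured TCP pose, the force and the opening at its end, in the units of the state.
- r.observe(): the state, without advancing time (a new reading comes with each control period).
- r.capture(name): name is "side" or "top" or "wrist"; returns (picture, depth): 384x512x3 uint8, red, green, blue; 384x512 float32, m along the optical axis (not along the pixel's ray), 0 where there is no reading.
- r.camera_model(name): a dict with "fx", "fy", "cx", "cy" (pixels), "eye" and "rotation" of the camera in the world. Camera axes: x right, y up, looking along -z (the intrinsics and any distortion apply to the point x, -y, -z); pixel columns grow to the right and rows downward; lengths in m; the calibration is good to about 2 mm. A picture is of the moment at which its call begins: read the wrist's pose just before it. camera_model takes no time and is no camera call; for the wrist camera it gives the pose at the moment of the call.
- r.close_job(): hands the job in, once; it reports no verdict.
Trained networks look in the newest picture that a camera, given by its name, has taken for a name from the list of things; names that differ only in an ending like _2 or _b are one class to them, and where a whole thing is asked for, a point or a joint stands for the part that bears it (a point fixed in the world has none). Each returns a list of dicts, best first, with "p" (0 to 1); they miss things now and then, are a little off and sometimes report something else, mostly with a low value. They report only what shows in the picture. A call takes as long as a camera call. They do not tell look-alikes from the thing itself.
- r.look_for(camera, label): "location" ([column, row] in pixels, amid what is visible of it).
- r.regions_of(camera, label): "pixels" (384x512 bool, what is visible of it) and "location" ([column, row] in pixels, amid what is visible of it).
The state is a dict: "t": time; "joint_positions": joint angles; "joint_vel": joint speeds; "joint_efforts": joint torques, N m; "ee_pos": TCP position; "eef_rot": TCP orientation; "ft_force": force on the tool from outside, world axes, zero at the start; "ft_torque": the same for the moment, N m; "opening": finger opening in m.
Only numpy, scipy, OpenCV 4.12 (cv2) and the standard library are available. Lean on these libraries where they do the work, as an engineer would, in place of code of your own. Each camera call takes 0.05 s, during which the arm holds its last target. There are 200 camera calls.

## Task

Tidy up after cooking: the spice jars left standing in the drip tray and near the front edge of the worktop go back, exactly three into the wooden table caddy, one to a compartment, and all the others into the brown tray, every jar upright. Take the washed chopping board out of the dish rack and stand it on end to dry in the middle of the emptied drip tray, its foot on the tray floor up against the front lip, leaning back squarely on the storage bin. Do not disturb the kitchen timer.

Things in the scene. Friction and masses are not known exactly. Their poses are not given: they have to be found in the camera images.
- storage_bin: Slim storage bin, sage-green metal with a flat wooden lid, 120 deep x 240 wide x 120 high (mm), fixed near the right end of the worktop. Origin: centre of its underside on the worktop; x from its front to its back, y along its width, z up. Its flat upright front face is the plane x = -60 mm and looks to the robot's left; the drip tray is fixed to this front.
- lip (a point): Middle of the top inner edge of the front lip of the white drip tray; axes as the storage bin's. The lip is 17 mm high, 5 mm thick, its inner face 72 mm in front of the bin (x = -132 mm in the bin's frame). Tray floor: 3 mm above the worktop, 72 mm deep (lip to bin) x 230 mm wide; side lips also 17 mm high.
- dish_rack: Fixed dish rack, white base 120 x 160 mm (its middle at x = +10 mm) with steel wires; origin on its underside, below the board's slot; x across its slots (away from the robot), y along them. Wire uprights 6 mm thick and 78 mm high at x = +-13 mm form the slot in which the board stands; a saucer stands behind it (x = +47 mm, top 168 mm high).
- board_top (a point): Centre of the top edge of the chopping board: brown wood, 200 high x 160 wide x 15 thick (mm), 0.3 to 0.5 kg, on end in the rack's slot, its lower edge 23 mm above the worktop, leaning there up to 5 deg. z points up along the board, x is the normal of its face away from the robot, y along its width. Grip it by its thickness at the middle of the top edge.
- board_foot (a point): Centre of the board's lower edge, mid-thickness (200 mm below board_top); axes as board_top.
- caddy: Table caddy: loose light wooden open box 202 x 74 x 62 mm, about 0.7 kg, walls 7 mm, floor 6 mm thick, with three compartments 60 mm square inside, one jar each; origin: centre of its underside, x along its length.
- place1 (a point): Middle of the floor of the caddy's end compartment at x = -64 mm.
- place2 (a point): Middle of the floor of the caddy's middle compartment.
- place3 (a point): Middle of the floor of the caddy's end compartment at x = +64 mm.
- utensil_tray: Brown wooden tray lying fixed at the left, 222 (x) x 250 (y) mm, rim 17 mm high and 6 mm thick, floor 5 mm above the worktop; origin: centre of its underside. A spoon and a fork lie along y in its far part (x > +30 mm); the rest is empty.
- kitchen_timer: Bystander: loose kitchen timer, red dial on a white base, 65 mm across, 50 mm high; origin: centre of its underside.
- jar1_mid (a point): Spice jar, glass with a red cap, 45 mm across, 106 mm high, about 0.11 kg, standing; the point is at its centre, 53 mm above its foot, z up its axis; the cap is the top 21 mm. None if this jar is absent.
- jar2_mid (a point): Spice jar, glass with a red cap, 45 mm across, 106 mm high, about 0.11 kg, standing; the point is at its centre, 53 mm above its foot, z up its axis; the cap is the top 21 mm. None if this jar is absent.
- jar3_mid (a point): Spice jar, glass with a red cap, 45 mm across, 106 mm high, about 0.11 kg, standing; the point is at its centre, 53 mm above its foot, z up its axis; the cap is the top 21 mm. None if this jar is absent.
- jar4_mid (a point): Spice jar, glass with a red cap, 45 mm across, 106 mm high, about 0.11 kg, standing; the point is at its centre, 53 mm above its foot, z up its axis; the cap is the top 21 mm. None if this jar is absent.
- jar5_mid (a point): Spice jar, glass with a red cap, 45 mm across, 106 mm high, about 0.11 kg, standing; the point is at its centre, 53 mm above its foot, z up its axis; the cap is the top 21 mm. None if this jar is absent.
- jar6_mid (a point): Spice jar, glass with a red cap, 45 mm across, 106 mm high, about 0.11 kg, standing; the point is at its centre, 53 mm above its foot, z up its axis; the cap is the top 21 mm. None if this jar is absent.
- jar7_mid (a point): Spice jar, glass with a red cap, 45 mm across, 106 mm high, about 0.11 kg, standing; the point is at its centre, 53 mm above its foot, z up its axis; the cap is the top 21 mm. None if this jar is absent.
There are look-alikes about, which are no part of the job. Leave any green look-alike of the part that bears jar5_mid alone.

How it is judged (in metres and radians):
At the end, for the whole second after the job is handed in: One jar in each caddy place (within 24 mm), all others inside the brown tray, each within 8 deg of upright; board's foot on the drip tray floor within 18 mm of the lip and 40 mm of the middle, leaning back 12 to 32 deg onto the storage bin, touching it, within 8 deg of square; all at rest (horizontal distance between any of jar1_mid, jar2_mid, jar3_mid, jar4_mid, jar5_mid, jar6_mid, jar7_mid and place1 below 0.024 m and horizontal distance between any of jar1_mid, jar2_mid, jar3_mid, jar4_mid, jar5_mid, jar6_mid, jar7_mid and place2 below 0.024 m and horizontal distance between any of jar1_mid, jar2_mid, jar3_mid, jar4_mid, jar5_mid, jar6_mid, jar7_mid and place3 below 0.024 m and (horizontal distance between jar1_mid and place1 below 0.024 m or horizontal distance between jar1_mid and place2 below 0.024 m or horizontal distance between jar1_mid and place3 below 0.024 m or (x of jar1_mid in the frame of utensil_tray between -0.1 and 0.1 m and y of jar1_mid in the frame of utensil_tray between -0.115 and 0.115 m)) and (horizontal distance between jar2_mid and place1 below 0.024 m or horizontal distance between jar2_mid and place2 below 0.024 m or horizontal distance between jar2_mid and place3 below 0.024 m or (x of jar2_mid in the frame of utensil_tray between -0.1 and 0.1 m and y of jar2_mid in the frame of utensil_tray between -0.115 and 0.115 m)) and (horizontal distance between jar3_mid and place1 below 0.024 m or horizontal distance between jar3_mid and place2 below 0.024 m or horizontal distance between jar3_mid and place3 below 0.024 m or (x of jar3_mid in the frame of utensil_tray between -0.1 and 0.1 m and y of jar3_mid in the frame of utensil_tray between -0.115 and 0.115 m)) and (horizontal distance between jar4_mid and place1 below 0.024 m or horizontal distance between jar4_mid and place2 below 0.024 m or horizontal distance between jar4_mid and place3 below 0.024 m or (x of jar4_mid in the frame of utensil_tray between -0.1 and 0.1 m and y of jar4_mid in the frame of utensil_tray between -0.115 and 0.115 m)) and (horizontal distance between jar5_mid and place1 below 0.024 m or horizontal distance between jar5_mid and place2 below 0.024 m or horizontal distance between jar5_mid and place3 below 0.024 m or (x of jar5_mid in the frame of utensil_tray between -0.1 and 0.1 m and y of jar5_mid in the frame of utensil_tray between -0.115 and 0.115 m)) and (horizontal distance between jar6_mid and place1 below 0.024 m or horizontal distance between jar6_mid and place2 below 0.024 m or horizontal distance between jar6_mid and place3 below 0.024 m or (x of jar6_mid in the frame of utensil_tray between -0.1 and 0.1 m and y of jar6_mid in the frame of utensil_tray between -0.115 and 0.115 m)) and (horizontal distance between jar7_mid and place1 below 0.024 m or horizontal distance between jar7_mid and place2 below 0.024 m or horizontal distance between jar7_mid and place3 below 0.024 m or (x of jar7_mid in the frame of utensil_tray between -0.1 and 0.1 m and y of jar7_mid in the frame of utensil_tray between -0.115 and 0.115 m)) and angle between each of jar1_mid, jar2_mid, jar3_mid, jar4_mid, jar5_mid, jar6_mid, jar7_mid's own z axis and vertical below 0.15 rad and height (world z) of each of jar1_mid, jar2_mid, jar3_mid, jar4_mid, jar5_mid, jar6_mid, jar7_mid below 0.07 m and x of board_foot in the frame of storage_bin between -0.135 and -0.107 m and z of board_foot in the frame of storage_bin below 0.016 m and y of board_foot in the frame of storage_bin between -0.04 and 0.04 m and angle between board_top's own z axis and vertical between 0.21 and 0.56 rad and angle between the y axis of board_top and the y axis of storage_bin, either way round below 0.14 rad and x of board_top in the frame of storage_bin above -0.09 m and contact force between board and storage_bin above 0.2 N and linear speed of each of jar1, jar2, jar3, jar4, jar5, jar6, jar7, board, caddy below 0.02 m/s).
It fails at once if the kitchen timer is knocked more than 3 cm aside (distance of kitchen_timer from where it was at the start of the episode above 0.03 m).
Of jar1, jar2, jar3, jar4, jar5, jar6, jar7 only 5 to 7 are there at a start; the rules pass over those that are not, and their reading is None.
At some moment in a run one of caddy may be knocked a few centimetres aside while the robot is not near it.
It also fails if it takes over 210 s, if anything falls off the work surface, if the arm or the gripper's body presses on something with over 40 N, if the wrist force passes 120 N, or if a joint passes its speed limit or range.

## Working session

There is one attempt and no reset: what is moved stays moved. The work goes in short steps, Python scripts to look and compute and a tool call to move; the robot and the scene stay as the last step left them, time stands still between calls to the robot, and variables do not carry over. Pictures are saved under pics/ and viewed, about 12 in all and at most 16, crops included, and the job is handed in when it is done.

Besides the shell and the picture viewer there is one more tool, called after "Call:" as a command line: name --argument value ..., lists and objects as JSON in quotes. carry_out: Moves the arm, as the interface text tells. Its arguments: {"type":"object","properties":{"motion":{"type":"array"},"grip_force":{"type":"number"}},"required":["motion"]}

```bash
mkdir -p pics
cat > h.py <<'E'
import numpy as np, cv2
from workcell import r
def world(cam,u,v,d,m=None):
    m=m or r.camera_model(cam)
    R=np.array(m["rotation"]);e=np.array(m["eye"])
    u=np.asarray(u,float);v=np.asarray(v,float)
    p=np.stack([(u-m["cx"])/m["fx"]*d,-(v-m["cy"])/m["fy"]*d,-d*np.ones_like(u)],-1)
    return p@R.T+e
def cloud(cam,dep,m=None):
    v,u=np.mgrid[0:384,0:512]
    return world(cam,u,v,dep,m)
def save(name,im): cv2.imwrite("pics/"+name,cv2.cvtColor(im,cv2.COLOR_RGB2BGR))
E
python3 - <<'E'
from h import *
np.set_printoptions(precision=3,suppress=True)
s=r.observe(); print(s["t"],s["ee_pos"],s["eef_rot"],s["opening"])
for c in ["top","side"]:
    im,d=r.capture(c); save(c+"0.png",im); m=r.camera_model(c); print(c,m); np.savez(c+"0.npz",im=im,d=d)
    P=cloud(c,d)
    for l in ["jar1_mid","caddy","utensil_tray","kitchen_timer","dish_rack","storage_bin","board_top"]:
        for q in r.regions_of(c,l):
            if q["p"]<0.2: continue
            M=q["pixels"]&(d>0); print(c,l,round(q["p"],2),np.round(q["location"]),M.sum(),np.median(P[M],0) if M.any() else "")
E
```

```text
0.0 [0.179 0.598 0.231] [[-0.958  0.287 -0.   ]
 [ 0.287  0.958 -0.001]
 [-0.    -0.001 -1.   ]] 0.08525031755784887
top {'fx': 493.65782717700193, 'fy': 493.65782717700193, 'cx': 254.50373090875996, 'cy': 194.02456791181686, 'eye': array([-0.542, -0.291,  1.528]), 'rotation': array([[ 0.321,  0.731, -0.602],
       [-0.947,  0.256, -0.194],
       [ 0.012,  0.633,  0.774]])}
top jar1_mid 0.74 [342. 250.] 331 [ 0.444 -0.286  0.078]
top jar1_mid 0.73 [239. 230.] 290 [0.414 0.084 0.077]
top caddy 0.96 [287. 242.] 1560 [ 0.47  -0.096  0.029]
top utensil_tray 0.56 [286. 238.] 1488 [ 0.47  -0.097  0.032]
top dish_rack 0.8 [222. 203.] 473 [0.547 0.207 0.007]
top dish_rack 0.74 [237. 232.] 293 [0.414 0.084 0.076]
top dish_rack 0.6 [285. 243.] 1453 [ 0.469 -0.097  0.032]
top storage_bin 0.88 [364. 235.] 3501 [ 0.528 -0.355  0.113]
top board_top 0.67 [216. 178.] 1518 [0.568 0.211 0.138]
side {'fx': 463.3547628522813, 'fy': 463.3547628522813, 'cx': 253.3750520649918, 'cy': 187.51684104371049, 'eye': array([0.292, 1.572, 0.97 ]), 'rotation': array([[-0.985,  0.104, -0.136],
       [-0.169, -0.466,  0.869],
       [ 0.027,  0.879,  0.476]])}
side jar1_mid 0.53 [281. 168.] 207 [ 0.464 -0.27   0.071]
side caddy 0.74 [275. 193.] 601 [ 0.471 -0.119  0.041]
side utensil_tray 0.29 [274. 192.] 538 [ 0.471 -0.112  0.042]
side kitchen_timer 0.63 [260. 278.] 401 [0.443 0.45  0.046]
side storage_bin 0.96 [263. 161.] 1610 [ 0.56  -0.32   0.085]
side storage_bin 0.21 [274. 191.] 601 [ 0.471 -0.121  0.041]
side board_top 0.72 [232. 212.] 445 [0.566 0.282 0.152]
side board_top 0.72 [273. 195.] 614 [ 0.467 -0.12   0.041]
```

Run:
```python
from h import *
for c,(x0,y0,x1,y1) in dict(top=(110,110,430,350),side=(130,120,450,360)).items():
    im=np.load(c+"0.npz")["im"]; save(c+"0z.png",cv2.resize(im[y0:y1,x0:x1],(800,600),interpolation=cv2.INTER_CUBIC))
```

```text
(no output)
```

View pics/top0z.png

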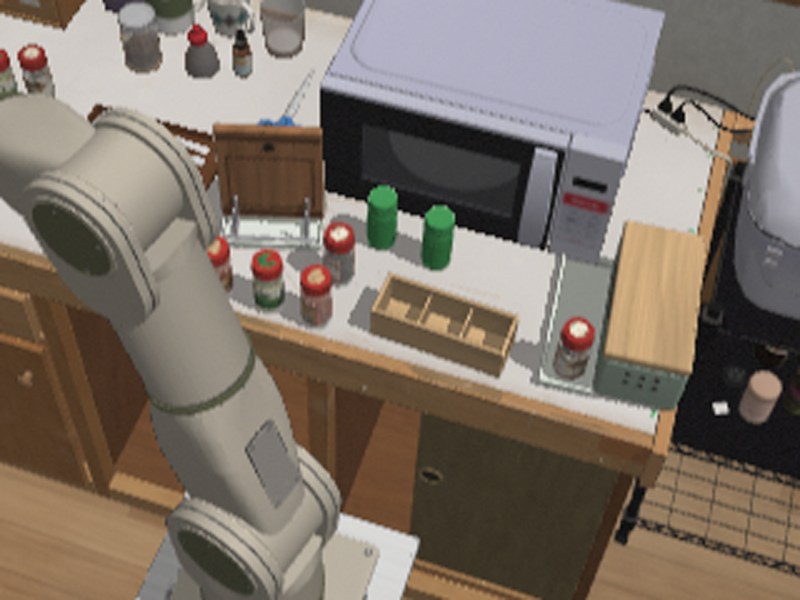

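View pics/side0z.png

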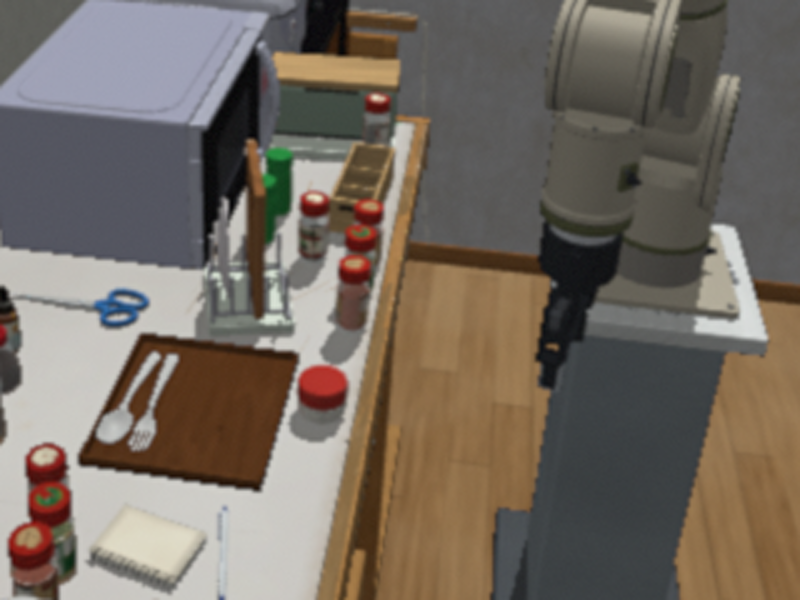

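Top crop: red-capped jars at (217,265), (267,280), (316,295) and (339,250) near the front edge, and (577,340) in the drip tray. The green look-alikes at (382,215) and (437,237) stay put, as does the background cluster at far left. In the side crop, the brown tray is at (190,410) and the timer at (322,390), just in front of it. Next I'll measure all of these.

```bash
cat >> h.py <<'E'
def caps(c,im,d,m=None):
    P=cloud(c,d,m); hsv=cv2.cvtColor(im,cv2.COLOR_RGB2HSV)
    red=((hsv[...,0]<6)|(hsv[...,0]>172))&(hsv[...,1]>150)&(hsv[...,2]>60)&(d>0)
    z=P[...,2]
    # cap top points: height band
    M=red&(z>.03)&(z<.125)
    n,lab,st,ce=cv2.connectedComponentsWithStats(M.astype(np.uint8))
    out=[]
    for i in range(1,n):
        if st[i,4]<25: continue
        # fill non-red label inside bounding box
        x,y,w,h=st[i,:4]; Q=P[y:y+h,x:x+w].reshape(-1,3); Q=Q[(Q[:,2]>.078)&(Q[:,2]<.125)]
        if len(Q)<10: Q=P[lab==i]
        T=Q[Q[:,2]>np.percentile(Q[:,2],95)-.008]
        lo,hi=np.percentile(T[:,:2],2,0),np.percentile(T[:,:2],98,0)
        out.append((ce[i].round(),st[i,4],((lo+hi)/2).round(3),(hi-lo).round(3),np.median(T[:,2]).round(3)))
    return out
E
python3 - <<'E'
from h import *
np.set_printoptions(precision=3,suppress=True)
for c in ["top","side"]:
    f=np.load(c+"0.npz"); im,d=f["im"],f["d"]; P=cloud(c,d)
    for o in caps(c,im,d): print(c,*o)
    # worktop z check
    z=P[...,2]; print("median table z",np.median(z[(abs(z)<.02)&(d>0)]))
    hsv=cv2.cvtColor(im,cv2.COLOR_RGB2HSV)
    # bin lid
    M=(abs(z-.12)<.008)&(P[...,0]>.35)&(P[...,0]<.8)&(P[...,1]<-.25)&(P[...,1]>-.55)&(d>0)
    (cx,cy),(w,h),a=cv2.minAreaRect((P[M][:,:2]*1000).astype(np.float32)); print(c,"bin",cx,cy,w,h,a,np.median(z[M]))
    M=(abs(z-.062)<.006)&(P[...,0]>.35)&(P[...,0]<.6)&(P[...,1]<0.03)&(P[...,1]>-.23)&(hsv[...,0]<30)&(hsv[...,1]>60)&(d>0)
    print(c,"caddy rim",M.sum(),cv2.minAreaRect((P[M][:,:2]*1000).astype(np.float32)))
    M=(z<.025)&(z>-.01)&(P[...,0]>.35)&(P[...,0]<.8)&(P[...,1]>0.2)&(P[...,1]<.65)&(hsv[...,0]<15)&(hsv[...,1]>110)&(hsv[...,2]<130)&(d>0)
    n,lab,st,ce=cv2.connectedComponentsWithStats(M.astype(np.uint8)); i=1+st[1:,4].argmax(); M=lab==i
    print(c,"tray",M.sum(),cv2.minAreaRect((P[M][:,:2]*1000).astype(np.float32)))
    M=(z<.24)&(z>.1)&(P[...,0]>.48)&(P[...,0]<.64)&(P[...,1]>0.1)&(P[...,1]<.32)&(hsv[...,0]<25)&(hsv[...,1]>80)&(d>0)
    B=P[M]; print(c,"board",M.sum(),np.percentile(B,[1,50,99],0)); ctr=B.mean(0); u,s,vt=np.linalg.svd(B-ctr); print(ctr,vt[2],s/len(B)**.5)
    T=B[B[:,2]>.2]; print("above .2",len(T),np.percentile(T,[2,50,98],0) if len(T) else"")
    M=(z<.06)&(z>.035)&(P[...,0]>.35)&(P[...,0]<.55)&(P[...,1]>0.3)&(P[...,1]<.55)&((hsv[...,0]<6)|(hsv[...,0]>172))&(hsv[...,1]>120)&(d>0)
    print(c,"timer",M.sum(),np.percentile(P[M],[2,98],0) if M.any() else "")
E
```

```text
top [189. 124.] 48 [0.859 0.462] [0.018 0.013] 0.096
top [102. 133.] 122 [0.671 0.771] [0.04  0.095] 0.106
top [123. 134.] 55 [0.694 0.688] [0.04  0.039] 0.107
top [245. 206.] 65 [0.508 0.083] [0.041 0.037] 0.105
top [198. 211.] 47 [0.428 0.239] [0.035 0.026] 0.106
top [217. 216.] 77 [0.429 0.164] [0.042 0.037] 0.106
top [236. 223.] 75 [0.427 0.088] [0.041 0.039] 0.106
top [340. 245.] 76 [ 0.457 -0.287] [0.042 0.039] 0.108
median table z -0.0006979515158065386
top bin 607.2821044921875 -401.55963134765625 361.78326416015625 298.3012390136719 1.483267068862915 0.11802969531064589
top caddy rim 259 ((456.4833984375, -96.8593978881836), (202.06915283203125, 80.73561096191406), 86.97860717773438)
top tray 162 ((671.7418212890625, 382.3979797363281), (164.8374786376953, 58.17332077026367), 48.8338737487793)
top board 1024 [[0.544 0.138 0.102]
 [0.568 0.212 0.17 ]
 [0.594 0.287 0.225]]
[0.568 0.212 0.169] [ 0.964  0.263 -0.046] [0.046 0.038 0.007]
above .2 293 [[0.547 0.142 0.201]
 [0.57  0.213 0.217]
 [0.594 0.286 0.226]]
top timer 0 
side [281. 162.] 35 [ 0.463 -0.276] [0.035 0.035] 0.10
[... 345 characters left out ...]
6 [0.66  0.872] [0.01  0.025] 0.072
median table z 0.0008368046350802905
side bin 564.518310546875 -407.5326232910156 245.6549835205078 280.3877258300781 7.0138678550720215 0.11902635209879742
side caddy rim 123 ((463.7033996582031, -95.01318359375), (210.5646209716797, 75.17770385742188), 86.63735961914062)
side tray 3051 ((599.8555908203125, 466.9873352050781), (258.9332580566406, 218.7433319091797), 89.6761245727539)
side board 312 [[0.507 0.102 0.102]
 [0.567 0.272 0.184]
 [0.601 0.297 0.225]]
[0.567 0.243 0.177] [-0.971 -0.048  0.236] [0.056 0.043 0.017]
above .2 129 [[0.553 0.145 0.203]
 [0.575 0.235 0.221]
 [0.602 0.295 0.225]]
side timer 242 [[0.417 0.41  0.036]
 [0.471 0.466 0.054]]
```

Five jars in all: A(.43,.242), B(.43,.165), C(.428,.088), D(.51,.087) and E(.46,-.283) in the drip tray. I'll leave out the background cluster (top picture pixels (102,133) and (123,134), at about (.68,.75), behind the tray) and the two green jars. I'll move above A and refine its position with the wrist camera.

```bash
cat >> h.py <<'E'
from scipy.spatial.transform import Rotation as Ro
np.set_printoptions(precision=3,suppress=True)
def Rdown(yaw=0): # jaws (tool y) along world x at yaw 0
    return Ro.from_euler('z',yaw,degrees=True).as_matrix()@np.array([[0,1,0],[1,0,0],[0,0,-1.]])
def go(p,R=None,base=None):
    s=r.observe(); p0,R0=base or (np.array(s["ee_pos"]),np.array(s["eef_rot"]))
    R=R0 if R is None else R
    lin=R0.T@(np.array(p)-p0)*1000; rv=Ro.from_matrix(R0.T@R).as_rotvec(degrees=True)
    print("lin",lin.round(1),"rot",rv.round(1))
def st():
    s=r.observe(); print(s["t"],np.array(s["ee_pos"]),Ro.from_matrix(s["eef_rot"]).as_matrix().round(3).tolist(),np.round(s["opening"],4),np.round(s["ft_force"],1),np.round(s["joint_positions"],0))
E
python3 -c "
from h import *
go([.40,.20,.30],Rdown())"
```

```text
lin [-325.9 -318.7  -68.7] rot [ 0.  -0.  73.3]
```

Call:
carry_out --motion '[{"claw":0.76,"linear":[-326,-319,-69],"rot":[0,0,73.3]},{"claw":0.76,"linear":[-326,-319,-69],"rot":[0,0,73.3]},{"claw":0.76,"linear":[-326,-319,-69],"rot":[0,0,73.3]},{"claw":0.76,"linear":[-326,-319,-69],"rot":[0,0,73.3]},{"claw":0.76,"linear":[-326,-319,-69],"rot":[0,0,73.3]},{"claw":0.76,"linear":[-326,-319,-69],"rot":[0,0,73.3]},{"claw":0.76,"linear":[-326,-319,-69],"rot":[0,0,73.3]},{"claw":0.76,"linear":[-326,-319,-69],"rot":[0,0,73.3]},{"claw":0.76,"linear":[-326,-319,-69],"rot":[0,0,73.3]},{"claw":0.76,"linear":[-326,-319,-69],"rot":[0,0,73.3]},{"claw":0.76,"linear":[-326,-319,-69],"rot":[0,0,73.3]},{"claw":0.76,"linear":[-326,-319,-69],"rot":[0,0,73.3]}]' --grip_force 40

```text
t: 2.3
ee_pos: [0.3996, 0.2004, 0.3001]
eef_rot: [[-0.002, 1.0, -0.0], [1.0, 0.002, -0.0], [-0.0, -0.0, -1.0]]
ft_force: [0.0, -0.1, -0.3]
opening: 0.0651
```

Run:
```python
from h import *
st(); m=r.camera_model("wrist"); im,d=r.capture("wrist"); save("w1.png",im); print(m["eye"])
for o in caps("wrist",im,d,m): print(*o)
im,d=r.capture("top"); 
for o in caps("top",im,d): print("top",*o)
```

```text
2.3 [0.4 0.2 0.3] [[-0.002, 1.0, -0.0], [1.0, 0.002, -0.0], [-0.0, -0.0, -1.0]] 0.0651 [ 0.  -0.1 -0.3] [-53.  -7.  18. 103.   2.  83. -34.]
[0.4   0.285 0.442]
[281. 125.] 649 [0.432 0.249] [0.039 0.039] 0.105
[281. 189.] 643 [0.434 0.167] [0.038 0.04 ] 0.105
[277. 240.] 576 [0.431 0.091] [0.038 0.04 ] 0.105
[340. 239.] 363 [0.518 0.09 ] [0.034 0.032] 0.105
top [102. 133.] 122 [0.673 0.77 ] [0.041 0.096] 0.106
top [123. 134.] 55 [0.698 0.69 ] [0.04  0.038] 0.105
top [153. 204.] 176 [0.439 0.429] [0.05 0.05] 0.05
top [340. 245.] 79 [ 0.457 -0.286] [0.04  0.039] 0.108
```

View pics/w1.png

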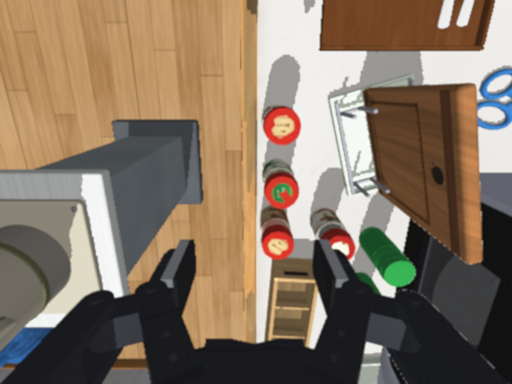

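Wrist view: A (281,125), B (281,189), C (277,240), D (340,239), with the caddy below them, the board at right and the tray at the top. I'll grasp A.

Call:
carry_out --motion '[{"claw":0.76,"linear":[46.5,31.5,80],"rot":[0,0,0]},{"claw":0.76,"linear":[46.5,31.5,120],"rot":[0,0,0]},{"claw":0.76,"linear":[46.5,31.5,170],"rot":[0,0,0]},{"claw":0.76,"linear":[46.5,31.5,210],"rot":[0,0,0]},{"claw":0.76,"linear":[46.5,31.5,232],"rot":[0,0,0]},{"claw":0.76,"linear":[46.5,31.5,232],"rot":[0,0,0]},{"claw":0.4,"linear":[46.5,31.5,232],"rot":[0,0,0]},{"claw":0.4,"linear":[46.5,31.5,232],"rot":[0,0,0]},{"claw":0.4,"linear":[46.5,31.5,232],"rot":[0,0,0]},{"claw":0.4,"linear":[46.5,31.5,232],"rot":[0,0,0]},{"claw":0.4,"linear":[46.5,31.5,210],"rot":[0,0,0]},{"claw":0.4,"linear":[46.5,31.5,160],"rot":[0,0,0]},{"claw":0.4,"linear":[46.5,31.5,110],"rot":[0,0,0]},{"claw":0.4,"linear":[46.5,31.5,110],"rot":[0,0,0]}]' --grip_force 40

```text
t: 4.15
ee_pos: [0.4333, 0.2474, 0.1944]
eef_rot: [[-0.0, 1.0, 0.006], [1.0, 0.0, 0.005], [0.005, 0.006, -1.0]]
ft_force: [-1.1, 0.7, -1.4]
opening: 0.0434
```

Call:
carry_out --motion '[{"claw":0.4,"linear":[50,0,-15],"rot":[0,0,0]},{"claw":0.4,"linear":[105,0,-15],"rot":[0,0,0]},{"claw":0.4,"linear":[150,15,-15],"rot":[0,0,0]},{"claw":0.4,"linear":[163,60,0],"rot":[0,0,0]},{"claw":0.4,"linear":[163,105,15],"rot":[0,0,0]},{"claw":0.4,"linear":[163,114,50],"rot":[0,0,0]},{"claw":0.4,"linear":[163,114,90],"rot":[0,0,0]},{"claw":0.4,"linear":[163,114,110],"rot":[0,0,0]},{"claw":0.4,"linear":[163,114,116],"rot":[0,0,0]},{"claw":0.4,"linear":[163,114,116],"rot":[0,0,0]},{"claw":0.4,"linear":[163,114,116],"rot":[0,0,0]},{"claw":0.8,"linear":[163,114,116],"rot":[0,0,0]},{"claw":0.8,"linear":[163,114,116],"rot":[0,0,0]},{"claw":0.8,"linear":[163,114,116],"rot":[0,0,0]},{"claw":0.8,"linear":[163,114,90],"rot":[0,0,0]},{"claw":0.8,"linear":[163,114,40],"rot":[0,0,0]},{"claw":0.8,"linear":[163,114,-10],"rot":[0,0,0]},{"claw":0.8,"linear":[163,114,-60],"rot":[0,0,0]},{"claw":0.76,"linear":[163,114,-60],"rot":[0,0,0]}]'

```text
t: 6.52
ee_pos: [0.5471, 0.4102, 0.2555]
eef_rot: [[-0.001, 1.0, 0.006], [1.0, 0.0, 0.005], [0.005, 0.006, -1.0]]
ft_force: [0.1, 0.1, -0.3]
opening: 0.0649
```

Run:
```python
from h import *
st(); m=r.camera_model("wrist"); im,d=r.capture("wrist"); save("w2.png",im)
for o in caps("wrist",im,d,m): print(*o)
im,d=r.capture("side"); save("s2.png",cv2.resize(im[180:340,160:360],(800,640)[:2])[:600])
for o in caps("side",im,d): print("side",*o)
go([.433,.166,.22],Rdown())
```

```text
6.525 [0.547 0.41  0.255] [[-0.001, 1.0, 0.006], [1.0, 0.0, 0.005], [0.005, 0.006, -1.0]] 0.0649 [ 0.1  0.1 -0.3] [-53.  26.  18.  73.  -8.  82. -36.]
[172. 145.] 2042 [0.446 0.434] [0.055 0.055] 0.049
[251. 174.] 905 [0.544 0.412] [0.039 0.04 ] 0.11
side [281. 162.] 36 [ 0.464 -0.275] [0.038 0.035] 0.108
side [255. 203.] 47 [0.514 0.093] [0.034 0.032] 0.104
side [275. 211.] 142 [0.435 0.133] [0.04  0.115] 0.106
side [229. 251.] 100 [0.544 0.413] [0.037 0.039] 0.111
side [127. 253.] 88 [0.861 0.467] [0.015 0.015] 0.097
side [258. 274.] 246 [0.445 0.438] [0.051 0.054] 0.049
side [146. 325.] 468 [0.69 0.75] [0.063 0.143] 0.106
side [139. 369.] 25 [0.661 0.873] [0.01  0.023] 0.071
lin [-243.3 -112.6   30.2] rot [ 0. -0.  0.]
```

View pics/s2.png

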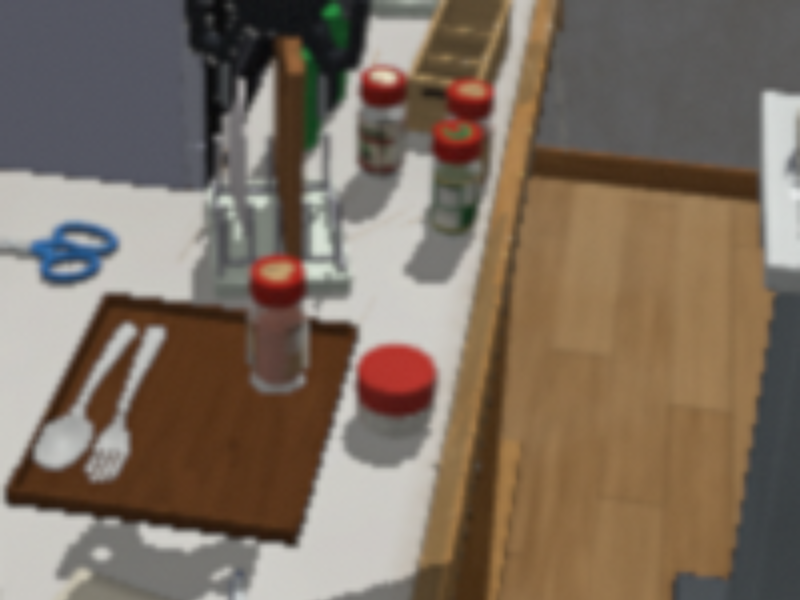

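A stands upright in the tray at (.544,.412), clear of the timer. B is next.

Call:
carry_out --motion '[{"claw":0.76,"linear":[-45,-40,0],"rot":[0,0,0]},{"claw":0.76,"linear":[-90,-80,0],"rot":[0,0,0]},{"claw":0.76,"linear":[-140,-113,0],"rot":[0,0,0]},{"claw":0.76,"linear":[-195,-113,10],"rot":[0,0,0]},{"claw":0.76,"linear":[-235,-113,40],"rot":[0,0,0]},{"claw":0.76,"linear":[-244,-113,80],"rot":[0,0,0]},{"claw":0.76,"linear":[-244,-113,125],"rot":[0,0,0]},{"claw":0.76,"linear":[-244,-113,165],"rot":[0,0,0]},{"claw":0.76,"linear":[-244,-113,186],"rot":[0,0,0]},{"claw":0.76,"linear":[-244,-113,186],"rot":[0,0,0]},{"claw":0.4,"linear":[-244,-113,186],"rot":[0,0,0]},{"claw":0.4,"linear":[-244,-113,186],"rot":[0,0,0]},{"claw":0.4,"linear":[-244,-113,186],"rot":[0,0,0]},{"claw":0.4,"linear":[-244,-113,186],"rot":[0,0,0]}]'

```text
t: 8.38
ee_pos: [0.4331, 0.1655, 0.065]
eef_rot: [[-0.001, 1.0, 0.001], [1.0, 0.001, 0.001], [0.001, 0.001, -1.0]]
ft_force: [-0.6, 0.0, 5.2]
opening: 0.0434
```

Call:
carry_out --motion '[{"claw":0.4,"linear":[0,0,-30],"rot":[0,0,0]},{"claw":0.4,"linear":[0,0,-85],"rot":[0,0,0]},{"claw":0.4,"linear":[20,0,-130],"rot":[0,0,0]},{"claw":0.4,"linear":[70,0,-140],"rot":[0,0,0]},{"claw":0.4,"linear":[125,0,-140],"rot":[0,0,0]},{"claw":0.4,"linear":[185,0,-140],"rot":[0,0,0]},{"claw":0.4,"linear":[240,10,-140],"rot":[0,0,0]},{"claw":0.4,"linear":[290,40,-140],"rot":[0,0,0]},{"claw":0.4,"linear":[330,80,-135],"rot":[0,0,0]},{"claw":0.4,"linear":[350,112,-110],"rot":[0,0,0]},{"claw":0.4,"linear":[350,112,-65],"rot":[0,0,0]},{"claw":0.4,"linear":[350,112,-25],"rot":[0,0,0]},{"claw":0.4,"linear":[350,112,-7],"rot":[0,0,0]},{"claw":0.4,"linear":[350,112,-7],"rot":[0,0,0]},{"claw":0.4,"linear":[350,112,-7],"rot":[0,0,0]},{"claw":0.8,"linear":[350,112,-7],"rot":[0,0,0]},{"claw":0.8,"linear":[350,112,-7],"rot":[0,0,0]},{"claw":0.8,"linear":[350,112,-7],"rot":[0,0,0]},{"claw":0.8,"linear":[350,112,-40],"rot":[0,0,0]},{"claw":0.8,"linear":[350,112,-90],"rot":[0,0,0]}]'

```text
t: 10.88
ee_pos: [0.5435, 0.5146, 0.1535]
eef_rot: [[-0.001, 1.0, -0.002], [1.0, 0.001, -0.003], [-0.003, -0.002, -1.0]]
ft_force: [0.8, 0.9, -0.3]
opening: 0.068
```

Run:
```python
from h import *
st()
for c in ["top","side"]:
    im,d=r.capture(c)
    for o in caps(c,im,d):
        if o[2][0]<.6: print(c,*o)
go([.30,.10,.30],Rdown())
```

```text
10.875 [0.543 0.515 0.153] [[-0.001, 1.0, -0.002], [1.0, 0.001, -0.003], [-0.003, -0.002, -1.0]] 0.068 [ 0.8  0.9 -0.3] [-56.  38.  15.  67. -10.  76. -41.]
top [245. 206.] 65 [0.51  0.082] [0.04  0.038] 0.106
top [236. 223.] 75 [0.425 0.088] [0.042 0.036] 0.105
top [341. 245.] 77 [ 0.455 -0.286] [0.039 0.04 ] 0.109
side [281. 162.] 35 [ 0.463 -0.275] [0.035 0.029] 0.109
side [255. 203.] 50 [0.513 0.093] [0.036 0.028] 0.105
side [276. 205.] 64 [0.434 0.093] [0.038 0.044] 0.105
side [227. 252.] 62 [0.55  0.416] [0.028 0.035] 0.111
side [222. 271.] 132 [0.543 0.518] [0.038 0.04 ] 0.111
side [258. 274.] 249 [0.445 0.438] [0.051 0.054] 0.049
lin [-416.  -245.9 -143.1] rot [ 0.4 -0.4  0. ]
```

Call:
carry_out --motion '[{"claw":0.76,"linear":[0,-10,-55],"rot":[0,0,0]},{"claw":0.76,"linear":[-30,-50,-90],"rot":[0,0,0]},{"claw":0.76,"linear":[-80,-90,-130],"rot":[0,0,0]},{"claw":0.76,"linear":[-130,-103,-143],"rot":[0.4,-0.4,0]},{"claw":0.76,"linear":[-190,-103,-143],"rot":[0.4,-0.4,0]},{"claw":0.76,"linear":[-250,-103,-143],"rot":[0.4,-0.4,0]},{"claw":0.76,"linear":[-310,-103,-143],"rot":[0.4,-0.4,0]},{"claw":0.76,"linear":[-370,-103,-143],"rot":[0.4,-0.4,0]},{"claw":0.76,"linear":[-430,-103,-143],"rot":[0.4,-0.4,0]},{"claw":0.76,"linear":[-465,-103,-143],"rot":[0.4,-0.4,0]},{"claw":0.76,"linear":[-465,-103,-143],"rot":[0.4,-0.4,0]},{"claw":0.76,"linear":[-465,-103,-143],"rot":[0.4,-0.4,0]}]'

```text
t: 12.48
ee_pos: [0.4416, 0.0509, 0.2974]
eef_rot: [[-0.001, 1.0, -0.007], [1.0, 0.001, -0.006], [-0.006, -0.007, -1.0]]
ft_force: [0.6, -0.1, -0.5]
opening: 0.0647
```

```bash
cat >> h.py <<'E'
def caddy(c,im,d,m=None):
    P=cloud(c,d,m); hsv=cv2.cvtColor(im,cv2.COLOR_RGB2HSV); z=P[...,2]
    M=(abs(z-.062)<.005)&(P[...,0]>.34)&(P[...,0]<.6)&(P[...,1]<0.04)&(P[...,1]>-.25)&(hsv[...,0]>8)&(hsv[...,0]<28)&(hsv[...,1]>50)&(hsv[...,2]>90)&(d>0)
    n,lab,s_,ce=cv2.connectedComponentsWithStats(cv2.morphologyEx(M.astype(np.uint8),cv2.MORPH_CLOSE,np.ones((5,5)))); 
    if n<2: print(c,"caddy none"); return
    M&=lab==1+s_[1:,4].argmax()
    q=P[M][:,:2]*1000; q=q.astype(np.float32)
    print(c,"caddy",M.sum(),cv2.minAreaRect(q),np.percentile(q,[1,99],0).round(0).tolist())
E
python3 - <<'E'
from h import *
st(); m=r.camera_model("wrist"); im,d=r.capture("wrist"); save("w3.png",im); np.savez("w3.npz",im=im,d=d)
for o in caps("wrist",im,d,m): print(*o)
caddy("wrist",im,d,m)
for c in ["top","side"]: im,d=r.capture(c); caddy(c,im,d)
E
```

```text
12.475 [0.442 0.051 0.297] [[-0.001, 1.0, -0.007], [1.0, 0.001, -0.006], [-0.006, -0.007, -1.0]] 0.0647 [ 0.6 -0.1 -0.5] [-46.  -8.  30. 104.   4.  83. -16.]
[247. 131.] 631 [0.431 0.09 ] [0.039 0.039] 0.105
[315. 135.] 645 [0.514 0.085] [0.04  0.039] 0.105
wrist caddy 1362 ((462.3297119140625, -95.91654205322266), (202.3689727783203, 73.03533172607422), 86.5477294921875) [[422.0, -196.0], [503.0, 5.0]]
top caddy 206 ((455.7401428222656, -96.76422119140625), (201.38955688476562, 81.26719665527344), 86.72315216064453) [[416.0, -196.0], [499.0, 3.0]]
side caddy 116 ((462.9806213378906, -94.45891571044922), (212.15830993652344, 74.16536712646484), 86.74893188476562) [[422.0, -197.0], [503.0, 8.0]]
```

View pics/w3.png

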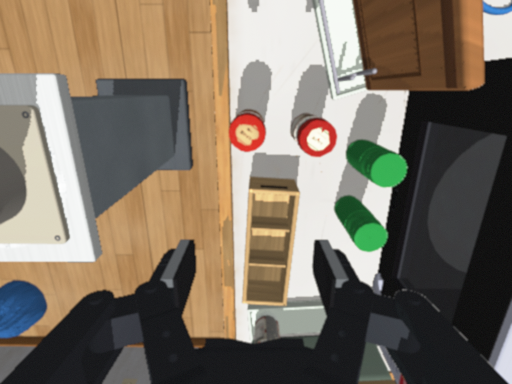

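Wrist view: C (247,131), D (315,135), the caddy (270,245) with three empty compartments, and the green look-alikes at (377,163) and (360,223). The caddy is centred at (.462,-.096), so the places are at about (.465,-.032), (.4615,-.096) and (.458,-.160).

```bash
python3 -c "
from h import *
go([.431,.090,.066],Rdown())"
```

```text
lin [ 40.4  -8.9 231. ] rot [-0.4  0.4  0.1]
```

Call:
carry_out --motion '[{"claw":0.76,"linear":[40,-9,50],"rot":[-0.4,0.4,0]},{"claw":0.76,"linear":[40,-9,100],"rot":[-0.4,0.4,0]},{"claw":0.76,"linear":[40,-9,150],"rot":[-0.4,0.4,0]},{"claw":0.76,"linear":[40,-9,200],"rot":[-0.4,0.4,0]},{"claw":0.76,"linear":[40,-9,231],"rot":[-0.4,0.4,0]},{"claw":0.76,"linear":[40,-9,231],"rot":[-0.4,0.4,0]},{"claw":0.4,"linear":[40,-9,231],"rot":[-0.4,0.4,0]},{"claw":0.4,"linear":[40,-9,231],"rot":[-0.4,0.4,0]},{"claw":0.4,"linear":[40,-9,231],"rot":[-0.4,0.4,0]},{"claw":0.4,"linear":[40,-9,231],"rot":[-0.4,0.4,0]}]'

```text
t: 13.88
ee_pos: [0.4322, 0.0893, 0.0676]
eef_rot: [[-0.001, 1.0, 0.002], [1.0, 0.001, 0.002], [0.002, 0.002, -1.0]]
ft_force: [-1.7, 0.7, 7.8]
opening: 0.0436
```

```bash
python3 -c "
from h import *
st();go([.465,-.032,.073],Rdown())"
```

```text
13.875 [0.432 0.089 0.068] [[-0.001, 1.0, 0.002], [1.0, 0.001, 0.002], [0.002, 0.002, -1.0]] 0.0436 [-1.7  0.7  7.8] [-46.   5.  30. 122.  -4.  53. -14.]
lin [-121.3   32.8   -5.6] rot [ 0.1 -0.1  0. ]
```

Call:
carry_out --motion '[{"claw":0.4,"linear":[0,0,-40],"rot":[0,0,0]},{"claw":0.4,"linear":[0,0,-85],"rot":[0,0,0]},{"claw":0.4,"linear":[-40,10,-100],"rot":[0,0,0]},{"claw":0.4,"linear":[-80,25,-100],"rot":[0,0,0]},{"claw":0.4,"linear":[-121,33,-90],"rot":[0,0,0]},{"claw":0.4,"linear":[-121,33,-77],"rot":[0,0,0]},{"claw":0.4,"linear":[-121,33,-77],"rot":[0,0,0]}]'

```text
t: 14.75
ee_pos: [0.4634, -0.0319, 0.1425]
eef_rot: [[-0.001, 1.0, -0.001], [1.0, 0.001, 0.0], [0.0, -0.001, -1.0]]
ft_force: [0.7, 0.9, -1.4]
opening: 0.0435
```

Run:
```python
from h import *
st();go([.465,-.032,.074],Rdown())
for c in ["top","side"]: im,d=r.capture(c); caddy(c,im,d)
```

```text
14.75 [ 0.463 -0.032  0.143] [[-0.001, 1.0, -0.001], [1.0, 0.001, 0.0], [0.0, -0.001, -1.0]] 0.0435 [ 0.7  0.9 -1.4] [-40.   2.  39. 115.  -1.  63.   0.]
lin [-0.1  1.7 68.5] rot [-0.1 -0.   0. ]
top caddy 181 ((455.47607421875, -97.13787841796875), (201.7963409423828, 81.40790557861328), 87.32671356201172) [[415.0, -198.0], [496.0, 3.0]]
side caddy 88 ((463.5859375, -92.34436798095703), (207.88247680664062, 74.43827056884766), 86.21607208251953) [[423.0, -193.0], [504.0, 12.0]]
```

Caddy unmoved, so I'll lower C, release and retreat.

Call:
carry_out --motion '[{"claw":0.4,"linear":[0,1,30],"rot":[0,0,0]},{"claw":0.4,"linear":[0,1,55],"rot":[0,0,0]},{"claw":0.4,"linear":[0,1,68],"rot":[0,0,0]},{"claw":0.4,"linear":[0,1,68],"rot":[0,0,0]},{"claw":0.4,"linear":[0,1,68],"rot":[0,0,0]},{"claw":0.8,"linear":[0,1,68],"rot":[0,0,0]},{"claw":0.8,"linear":[0,1,68],"rot":[0,0,0]},{"claw":0.8,"linear":[0,1,68],"rot":[0,0,0]},{"claw":0.8,"linear":[0,1,30],"rot":[0,0,0]},{"claw":0.8,"linear":[0,1,-20],"rot":[0,0,0]},{"claw":0.8,"linear":[0,1,-80],"rot":[0,0,0]},{"claw":0.76,"linear":[40,10,-130],"rot":[0,0,0]},{"claw":0.76,"linear":[80,20,-150],"rot":[0,0,0]},{"claw":0.76,"linear":[80,20,-150],"rot":[0,0,0]}]'

```text
t: 16.6
ee_pos: [0.4849, 0.0511, 0.2944]
eef_rot: [[-0.006, 1.0, 0.002], [1.0, 0.006, 0.001], [0.001, 0.002, -1.0]]
ft_force: [-0.4, -0.9, -1.0]
opening: 0.0652
```

Run:
```python
from h import *
st(); m=r.camera_model("wrist"); im,d=r.capture("wrist"); save("w4.png",im)
for o in caps("wrist",im,d,m): print(*o)
caddy("wrist",im,d,m)
go([.513,.086,.066],Rdown())
```

```text
16.6 [0.485 0.051 0.294] [[-0.006, 1.0, 0.002], [1.0, 0.006, 0.001], [0.001, 0.002, -1.0]] 0.0652 [-0.4 -0.9 -1. ] [-46.  -2.  34. 100.   1.  82. -12.]
[279. 137.] 594 [0.515 0.085] [0.039 0.039] 0.105
[239. 226.] 653 [ 0.466 -0.03 ] [0.04 0.04] 0.111
wrist caddy 1430 ((462.3538818359375, -95.86982727050781), (202.4874267578125, 72.89549255371094), 86.55757904052734) [[423.0, -196.0], [503.0, 6.0]]
lin [ 37.2  28.7 227.3] rot [0.  0.  0.2]
```

C stands in the first compartment with its cap top at .111. D next.

Call:
carry_out --motion '[{"claw":0.76,"linear":[35,29,50],"rot":[0,0,0]},{"claw":0.76,"linear":[35,29,100],"rot":[0,0,0]},{"claw":0.76,"linear":[35,29,150],"rot":[0,0,0]},{"claw":0.76,"linear":[35,29,200],"rot":[0,0,0]},{"claw":0.76,"linear":[35,29,227],"rot":[0,0,0]},{"claw":0.76,"linear":[35,29,227],"rot":[0,0,0]},{"claw":0.4,"linear":[35,29,227],"rot":[0,0,0]},{"claw":0.4,"linear":[35,29,227],"rot":[0,0,0]},{"claw":0.4,"linear":[35,29,227],"rot":[0,0,0]},{"claw":0.4,"linear":[35,29,227],"rot":[0,0,0]},{"claw":0.4,"linear":[35,29,180],"rot":[0,0,0]},{"claw":0.4,"linear":[35,29,125],"rot":[0,0,0]},{"claw":0.4,"linear":[0,0,100],"rot":[0,0,0]},{"claw":0.4,"linear":[-50,-20,95],"rot":[0,0,0]},{"claw":0.4,"linear":[-100,-24,95],"rot":[0,0,0]},{"claw":0.4,"linear":[-147,-24,95],"rot":[0,0,0]},{"claw":0.4,"linear":[-147,-24,115],"rot":[0,0,0]},{"claw":0.4,"linear":[-147,-24,145],"rot":[0,0,0]},{"claw":0.4,"linear":[-147,-24,145],"rot":[0,0,0]}]'

```text
t: 19.02
ee_pos: [0.4587, -0.0994, 0.1469]
eef_rot: [[-0.0, 1.0, -0.003], [1.0, 0.0, -0.0], [-0.0, -0.003, -1.0]]
ft_force: [1.0, 0.7, -0.6]
opening: 0.0438
```

Run:
```python
from h import *
st();go([.4615,-.096,.074],Rdown())
m=r.camera_model("wrist"); im,d=r.capture("wrist"); 
for o in caps("wrist",im,d,m): print(*o)
caddy("wrist",im,d,m)
for c in ["top","side"]: im,d=r.capture(c); caddy(c,im,d)
```

```text
19.025 [ 0.459 -0.099  0.147] [[-0.0, 1.0, -0.003], [1.0, 0.0, -0.0], [-0.0, -0.003, -1.0]] 0.0438 [ 1.   0.7 -0.6] [-37.   3.  46. 114.  -2.  64.   9.]
lin [ 3.4  3.  72.9] rot [-0.2  0.   0. ]
[266. 119.] 2444 [ 0.466 -0.031] [0.038 0.039] 0.111
wrist caddy 3427 ((464.4080810546875, -64.61619567871094), (137.66969299316406, 73.47018432617188), 86.60698699951172) [[425.0, -128.0], [503.0, 5.0]]
top caddy 148 ((456.474609375, -97.11776733398438), (201.24513244628906, 78.65401458740234), 86.76083374023438) [[414.0, -197.0], [493.0, 4.0]]
side caddy 86 ((461.51483154296875, -97.15564727783203), (207.92962646484375, 73.5521011352539), 85.72547149658203) [[423.0, -194.0], [503.0, 8.0]]
```

Call:
carry_out --motion '[{"claw":0.4,"linear":[3,2,10],"rot":[0,0,0]},{"claw":0.4,"linear":[3,2,40],"rot":[0,0,0]},{"claw":0.4,"linear":[3,2,62],"rot":[0,0,0]},{"claw":0.4,"linear":[3,2,72],"rot":[0,0,0]},{"claw":0.4,"linear":[3,2,72],"rot":[0,0,0]},{"claw":0.4,"linear":[3,2,72],"rot":[0,0,0]},{"claw":0.8,"linear":[3,2,72],"rot":[0,0,0]},{"claw":0.8,"linear":[3,2,72],"rot":[0,0,0]},{"claw":0.8,"linear":[3,2,72],"rot":[0,0,0]},{"claw":0.8,"linear":[3,2,30],"rot":[0,0,0]},{"claw":0.8,"linear":[3,2,-20],"rot":[0,0,0]},{"claw":0.8,"linear":[3,2,-80],"rot":[0,0,0]},{"claw":0.76,"linear":[-50,0,-130],"rot":[0,0,0]},{"claw":0.76,"linear":[-95,0,-150],"rot":[0,0,0]},{"claw":0.76,"linear":[-120,0,-150],"rot":[0,0,0]},{"claw":0.76,"linear":[-120,0,-150],"rot":[0,0,0]}]'

```text
t: 21.18
ee_pos: [0.4597, -0.2214, 0.2983]
eef_rot: [[0.003, 1.0, 0.0], [1.0, -0.003, -0.001], [-0.001, 0.0, -1.0]]
ft_force: [0.9, -0.5, 0.6]
opening: 0.0643
```

Run:
```python
from h import *
st(); m=r.camera_model("wrist"); im,d=r.capture("wrist"); save("w5.png",im); np.savez("w5.npz",im=im,d=d)
for o in caps("wrist",im,d,m): print(*o)
caddy("wrist",im,d,m)
P=cloud("wrist",d,m); z=P[...,2]; 
M=(abs(z-.119)<.006)&(P[...,1]<-.25)&(P[...,0]<.7)&(d>0); q=(P[M][:,:2]*1000).astype(np.float32); print("lid",M.sum(),cv2.minAreaRect(q),np.percentile(q,[1,99],0))
```

```text
21.175 [ 0.46  -0.221  0.298] [[0.003, 1.0, 0.0], [1.0, -0.003, -0.001], [-0.001, 0.0, -1.0]] 0.0643 [ 0.9 -0.5  0.6] [-33.   1.  56.  97.  -1.  82.  22.]
[259.   4.] 263 [ 0.465 -0.051] [0.027 0.006] 0.11
[259.  51.] 867 [ 0.464 -0.095] [0.039 0.039] 0.111
[257. 211.] 620 [ 0.463 -0.284] [0.039 0.04 ] 0.108
wrist caddy 1755 ((461.1382751464844, -115.39157104492188), (164.08071899414062, 73.23676300048828), 86.5752944946289) [[422.0, -197.0], [501.0, -37.0]]
lid 9971 ((557.9061889648438, -421.0056457519531), (239.04327392578125, 326.9226989746094), 4.052953243255615) [[ 436.931 -528.733]
 [ 669.548 -271.318]]
```

View pics/w5.png

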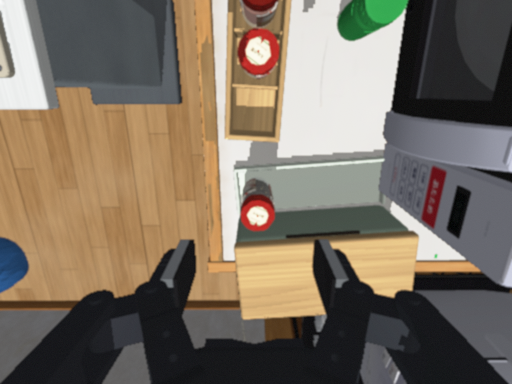

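Wrist view: C and D in the caddy, with (255,95) the empty compartment. Jar E is at (257,211) in the drip tray and the bin lid at (327,275). Grasping E.

Call:
carry_out --motion '[{"claw":0.76,"linear":[-63,3,50],"rot":[0,0,0]},{"claw":0.76,"linear":[-63,3,100],"rot":[0,0,0]},{"claw":0.76,"linear":[-63,3,150],"rot":[0,0,0]},{"claw":0.76,"linear":[-63,3,200],"rot":[0,0,0]},{"claw":0.76,"linear":[-63,3,228],"rot":[0,0,0]},{"claw":0.76,"linear":[-63,3,228],"rot":[0,0,0]},{"claw":0.4,"linear":[-63,3,228],"rot":[0,0,0]},{"claw":0.4,"linear":[-63,3,228],"rot":[0,0,0]},{"claw":0.4,"linear":[-63,3,228],"rot":[0,0,0]},{"claw":0.4,"linear":[-63,3,228],"rot":[0,0,0]},{"claw":0.4,"linear":[-63,3,180],"rot":[0,0,0]},{"claw":0.4,"linear":[-63,3,130],"rot":[0,0,0]},{"claw":0.4,"linear":[-10,0,110],"rot":[0,0,0]},{"claw":0.4,"linear":[40,-2,110],"rot":[0,0,0]},{"claw":0.4,"linear":[61,-2,120],"rot":[0,0,0]},{"claw":0.4,"linear":[61,-2,145],"rot":[0,0,0]},{"claw":0.4,"linear":[61,-2,145],"rot":[0,0,0]}]'

```text
t: 23.35
ee_pos: [0.4572, -0.158, 0.1524]
eef_rot: [[-0.001, 1.0, -0.002], [1.0, 0.001, 0.0], [0.0, -0.002, -1.0]]
ft_force: [1.2, 0.4, -0.2]
opening: 0.0432
```

Run:
```python
from h import *
st();go([.4575,-.160,.0755],Rdown())
m=r.camera_model("wrist"); im,d=r.capture("wrist"); 
for o in caps("wrist",im,d,m): print(*o)
caddy("wrist",im,d,m)
for c in ["top","side"]: im,d=r.capture(c); caddy(c,im,d)
# bin from saved w5: wood-coloured lid; floor/lip
f=np.load("w5.npz"); im,d=f["im"],f["d"]
```

```text
23.35 [ 0.457 -0.158  0.152] [[-0.001, 1.0, -0.002], [1.0, 0.001, 0.0], [0.0, -0.002, -1.0]] 0.0432 [ 1.2  0.4 -0.2] [-42.   6.  60. 113.  -6.  65.  20.]
lin [-2.   0.4 76.9] rot [-0.1 -0.   0. ]
[269.  33.] 2261 [ 0.466 -0.038] [0.04  0.027] 0.111
[266. 125.] 2197 [ 0.464 -0.094] [0.039 0.039] 0.112
wrist caddy 1911 ((495.215576171875, -104.04905700683594), (186.9198760986328, 7.232669830322266), 86.5130844116211) [[488.0, -192.0], [503.0, -12.0]]
top caddy 70 ((426.7855224609375, -77.03636169433594), (183.1423797607422, 47.79496383666992), 71.97618865966797) [[415.0, -169.0], [471.0, 5.0]]
side caddy 89 ((462.5126953125, -94.10350036621094), (207.1278533935547, 72.98625946044922), 86.38671112060547) [[423.0, -195.0], [503.0, 9.0]]
```

Call:
carry_out --motion '[{"claw":0.4,"linear":[-2,0,15],"rot":[0,0,0]},{"claw":0.4,"linear":[-2,0,45],"rot":[0,0,0]},{"claw":0.4,"linear":[-2,0,65],"rot":[0,0,0]},{"claw":0.4,"linear":[-2,0,76],"rot":[0,0,0]},{"claw":0.4,"linear":[-2,0,76],"rot":[0,0,0]},{"claw":0.4,"linear":[-2,0,76],"rot":[0,0,0]},{"claw":0.8,"linear":[-2,0,76],"rot":[0,0,0]},{"claw":0.8,"linear":[-2,0,76],"rot":[0,0,0]},{"claw":0.8,"linear":[-2,0,76],"rot":[0,0,0]},{"claw":0.8,"linear":[-2,0,35],"rot":[0,0,0]},{"claw":0.8,"linear":[-2,0,-20],"rot":[0,0,0]},{"claw":0.8,"linear":[-2,0,-80],"rot":[0,0,0]},{"claw":0.76,"linear":[-10,20,-130],"rot":[0,0,0]},{"claw":0.76,"linear":[-15,60,-170],"rot":[0,0,0]},{"claw":0.76,"linear":[-20,80,-190],"rot":[0,0,0]},{"claw":0.76,"linear":[-20,80,-190],"rot":[0,0,0]},{"claw":0.76,"linear":[-20,80,-190],"rot":[0,0,0]}]'

```text
t: 25.62
ee_pos: [0.5372, -0.1788, 0.3424]
eef_rot: [[0.001, 1.0, -0.001], [1.0, -0.001, 0.0], [0.0, -0.001, -1.0]]
ft_force: [-0.9, -0.0, -1.0]
opening: 0.0651
```

Run:
```python
from h import *
st(); m=r.camera_model("wrist"); im,d=r.capture("wrist"); save("w6.png",im); np.savez("w6.npz",im=im,d=d)
for o in caps("wrist",im,d,m): print(*o)
caddy("wrist",im,d,m)
def binfit(c,im,d,m=None):
    P=cloud(c,d,m); hsv=cv2.cvtColor(im,cv2.COLOR_RGB2HSV); z=P[...,2]
    M=(abs(z-.119)<.008)&(P[...,1]<-.25)&(hsv[...,0]>8)&(hsv[...,0]<28)&(hsv[...,1]>60)&(hsv[...,2]>110)&(d>0)
    q=(P[M][:,:2]*1000).astype(np.float32); print(c,"lid",M.sum(),np.median(z[M]),cv2.minAreaRect(q),cv2.boxPoints(cv2.minAreaRect(q)).tolist())
    # tray lip: points z .008-.022 
    M=(z>.012)&(z<.023)&(P[...,1]<-.2)&(P[...,1]>-.34)&(P[...,0]>.38)&(P[...,0]<.7)&(d>0)
    q=P[M]; print("lip",len(q),np.percentile(q,[2,50,98],0).tolist())
binfit("wrist",im,d,m)
f=np.load("w5.npz")
# fit line along the lid front edge
im,d=r.capture("top"); binfit("top",im,d)
for o in caps("top",im,d): print(*o) if o[2][0]<.6 else 0
```

```text
25.625 [ 0.537 -0.179  0.342] [[0.001, 1.0, -0.001], [1.0, -0.001, 0.0], [0.0, -0.001, -1.0]] 0.0651 [-0.9 -0.  -1. ] [-39.  16.  66.  85. -14.  89.  26.]
[196.  38.] 824 [ 0.466 -0.032] [0.039 0.039] 0.111
[198.  93.] 606 [ 0.465 -0.094] [0.039 0.039] 0.111
[197. 146.] 528 [ 0.458 -0.163] [0.04  0.039] 0.111
wrist caddy 1611 ((461.9192199707031, -96.27491760253906), (201.72206115722656, 73.93634033203125), 86.46992492675781) [[421.0, -196.0], [504.0, 4.0]]
wrist lid 7927 0.11889070976502963 ((555.2020263671875, -375.90631103515625), (239.68435668945312, 120.4639892578125), 4.040835380554199) [[431.41339111328125, -324.2690124511719], [439.90216064453125, -444.4335632324219], [678.9906616210938, -427.5436096191406], [670.5018920898438, -307.3790588378906]]
lip 816 [[0.42868571911823694, -0.32355941638754937, 0.012492451332787102], [0.5331979946502925, -0.25033887104186625, 0.015799304011705234], [0.6609848074105116, -0.23362995120765767, 0.0224687377807516]]
top lid 1817 0.11778878402417292 ((550.8189086914062, -376.8962707519531), (243.64053344726562, 119.34211730957031), 4.099567890167236) [[425.0444641113281, -326.0868225097656], [433.5762023925781, -445.1235656738281], [676.5933837890625, -427.7057189941406], [668.0616455078125, -308.6689758300781]]
lip 130 [[0.4211080360615501, -0.3280681249909511, 0.012296999378420574], [0.5781986328198626, -0.24817327641481055, 0.015940400753258865], [0.6608717553590537, -0.20778868374398377, 0.022220109268728847]]
[143. 171.] 63 [0.537 0.513] [0.038 0.041] 0.111
[153. 204.] 186 [0.439 0.43 ] [0.053 0.053] 0.05
[271. 224.] 82 [ 0.46  -0.032] [0.04  0.038] 0.111
[288. 229.] 69 [ 0.457 -0.095] [0.038 0.04 ] 0.111
[306. 236.] 72 [ 0.452 -0.164] [0.042 0.038] 0.111
```

View pics/w6.png

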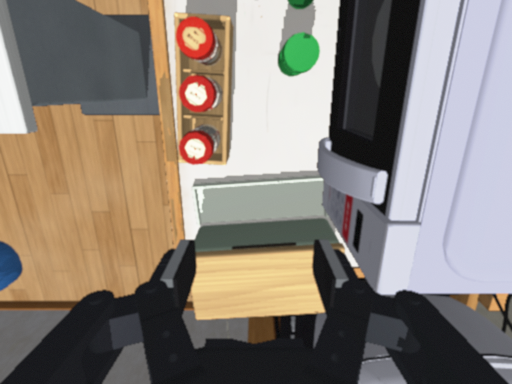

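All five jars are placed: caddy caps at (196,38), (198,93) and (197,146). The drip tray at (260,200) is empty. From the lid fit, the bin is at (.555,-.376) and turned about 4°. Next I'll look at the board from close by.

Call:
carry_out --motion '[{"claw":0.5,"linear":[30,-40,-15],"rot":[0,0,0]},{"claw":0.5,"linear":[80,-70,-15],"rot":[0,0,0]},{"claw":0.5,"linear":[135,-80,-15],"rot":[0,0,0]},{"claw":0.5,"linear":[190,-80,-15],"rot":[0,0,0]},{"claw":0.5,"linear":[245,-80,-15],"rot":[0,0,0]},{"claw":0.5,"linear":[300,-70,-15],"rot":[0,0,0]},{"claw":0.5,"linear":[345,-40,-15],"rot":[0,0,0]},{"claw":0.5,"linear":[370,0,-15],"rot":[0,0,0]},{"claw":0.5,"linear":[370,0,-15],"rot":[0,0,0]},{"claw":0.5,"linear":[370,0,-15],"rot":[0,0,0]},{"claw":0.5,"linear":[370,0,-15],"rot":[0,0,0]}]'

```text
t: 27.1
ee_pos: [0.5374, 0.1905, 0.3591]
eef_rot: [[0.0, 1.0, 0.001], [1.0, -0.0, 0.003], [0.003, 0.001, -1.0]]
ft_force: [-0.2, -0.0, 0.7]
opening: 0.0427
```

Run:
```python
from h import *
st(); m=r.camera_model("wrist"); im,d=r.capture("wrist"); save("w7.png",im); np.savez("w7.npz",im=im,d=d)
P=cloud("wrist",d,m); z=P[...,2]
hsv=cv2.cvtColor(im,cv2.COLOR_RGB2HSV)
M=(z>.205)&(z<.24)&(P[...,0]>.5)&(P[...,0]<.65)&(P[...,1]>.1)&(P[...,1]<.32)&(d>0)&(hsv[...,0]<25)&(hsv[...,1]>70)
q=P[M]; print(M.sum(),np.percentile(q,[1,50,99],0)); T=q[q[:,2]>np.percentile(q[:,2],90)-.004]
print(len(T),cv2.minAreaRect((T[:,:2]*1000).astype(np.float32)),np.median(T[:,2]))
M=(z>.05)&(z<.215)&(P[...,0]>.5)&(P[...,0]<.65)&(P[...,1]>.1)&(P[...,1]<.32)&(d>0)&(hsv[...,0]<25)&(hsv[...,1]>70)
q=P[M];c=q.mean(0);u,s,vt=np.linalg.svd(q-c,full_matrices=False);print("face",len(q),c,vt[2],s/len(q)**.5)
```

```text
27.1 [0.537 0.191 0.359] [[0.0, 1.0, 0.001], [1.0, -0.0, 0.003], [0.003, 0.001, -1.0]] 0.0427 [-0.2 -0.   0.7] [-65.  12.  50.  82. -10.  90. -16.]
2389 [[0.551 0.143 0.209]
 [0.574 0.226 0.221]
 [0.602 0.29  0.223]]
2182 ((577.5452880859375, 215.47073364257812), (14.75532054901123, 157.83160400390625), 16.286638259887695) 0.2214648853715167
face 528 [0.567 0.223 0.165] [0.959 0.283 0.   ] [0.041 0.037 0.   ]
```

View pics/w7.png

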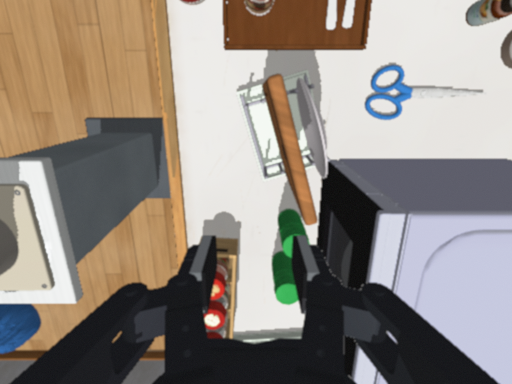

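Picture: board top edge runs from (272,80) to (310,220), saucer at (312,125), and the microwave's left end at (345,170). I'll check clearance to the microwave and work out the grasp move.

Run:
```python
from h import *
f=np.load("w7.npz"); P=cloud("wrist",f["d"]); z=P[...,2]
M=(z>.23)&(z<.36)&(P[...,0]>.5)&(P[...,1]>-.3)&(P[...,1]<.3)&(f["d"]>.1); q=P[M]
M2=np.zeros_like(M); 
print("microwave",M.sum(),np.percentile(q,[1,50,99],0)); 
e=q[q[:,2]>.2]
for a,b in [(-.1,0),(0,.05),(.05,.1),(.1,.15),(.15,.2)]:
    k=e[(e[:,1]>a)&(e[:,1]<b)]; print(a,b,len(k),k[:,0].min() if len(k) else "",k[:,2].max() if len(k) else "")
go([.5775,.2155,.181],Rdown(16.3))
```

```text
microwave 19286 [[ 0.659 -0.054  0.232]
 [ 0.741  0.101  0.253]
 [ 0.834  0.167  0.255]]
-0.1 0 2032 0.6580446881618144 0.2559359522376031
0 0.05 2605 0.6882890949175731 0.2565398512343846
0.05 0.1 4886 0.6580696430613308 0.2561360706571829
0.1 0.15 6488 0.6577758894569647 0.2561020677444307
0.15 0.2 3275 0.5157284632546023 0.359977571204546
lin [ 24.3  39.9 178.3] rot [  0.1  -0.2 -16.3]
```

Call:
carry_out --motion '[{"claw":0.55,"linear":[24,40,20],"rot":[0,0,-8]},{"claw":0.55,"linear":[24,40,60],"rot":[0,0,-16.3]},{"claw":0.55,"linear":[24,40,105],"rot":[0,0,-16.3]},{"claw":0.55,"linear":[24,40,140],"rot":[0,0,-16.3]},{"claw":0.55,"linear":[24,40,165],"rot":[0,0,-16.3]},{"claw":0.55,"linear":[24,40,178],"rot":[0,0,-16.3]},{"claw":0.55,"linear":[24,40,178],"rot":[0,0,-16.3]},{"claw":0.05,"linear":[24,40,178],"rot":[0,0,-16.3]},{"claw":0.05,"linear":[24,40,178],"rot":[0,0,-16.3]},{"claw":0.05,"linear":[24,40,178],"rot":[0,0,-16.3]},{"claw":0.05,"linear":[24,40,178],"rot":[0,0,-16.3]},{"claw":0.05,"linear":[24,40,178],"rot":[0,0,-16.3]}]' --grip_force 70

```text
t: 28.65
ee_pos: [0.5785, 0.2159, 0.1813]
eef_rot: [[-0.281, 0.96, 0.002], [0.96, 0.281, 0.001], [0.001, 0.002, -1.0]]
ft_force: [-0.8, 0.0, 8.1]
opening: 0.0143
```

Board gripped (14.3 mm). Next: lift it straight out of the slot.

Run:
```python
from h import *
for p,y in [((.5785,.216,.32),16.3),((.52,.16,.33),16.3),((.47,.08,.34),35),((.46,0,.34),60),((.48,-.10,.34),85),((.52,-.20,.34),94)]: go(p,Rdown(y))
```

```text
lin [   0.2    0.2 -138.7] rot [ 0.1 -0.   0. ]
lin [ -37.1  -71.6 -148.8] rot [ 0.1 -0.   0. ]
lin [ -99.8 -142.1 -159. ] rot [  0.1  -0.  -18.7]
lin [-173.8 -174.2 -159.1] rot [  0.1   0.  -43.7]
lin [-275.3 -183.2 -159.1] rot [  0.1   0.  -68.7]
lin [-382.6 -172.9 -159.2] rot [  0.1   0.  -77.7]
```

Call:
carry_out --motion '[{"claw":0.05,"linear":[0,0,-20],"rot":[0,0,0]},{"claw":0.05,"linear":[0,0,-50],"rot":[0,0,0]},{"claw":0.05,"linear":[0,0,-90],"rot":[0,0,0]},{"claw":0.05,"linear":[0,0,-130],"rot":[0,0,0]},{"claw":0.05,"linear":[0,0,-145],"rot":[0,0,0]},{"claw":0.05,"linear":[0,0,-145],"rot":[0,0,0]}]'

```text
t: 29.4
ee_pos: [0.5781, 0.2156, 0.3254]
eef_rot: [[-0.281, 0.96, 0.001], [0.96, 0.281, 0.0], [0.0, 0.001, -1.0]]
ft_force: [-0.6, 0.2, -3.6]
opening: 0.0139
```

Call:
carry_out --motion '[{"claw":0.05,"linear":[-20,-38,-5],"rot":[0,0,0]},{"claw":0.05,"linear":[-37,-72,-10],"rot":[0,0,0]},{"claw":0.05,"linear":[-65,-108,-15],"rot":[0,0,-9]},{"claw":0.05,"linear":[-100,-142,-15],"rot":[0,0,-18]},{"claw":0.05,"linear":[-125,-155,-15],"rot":[0,0,-27]},{"claw":0.05,"linear":[-150,-165,-15],"rot":[0,0,-36]},{"claw":0.05,"linear":[-175,-174,-15],"rot":[0,0,-44]},{"claw":0.05,"linear":[-210,-177,-15],"rot":[0,0,-53]},{"claw":0.05,"linear":[-245,-180,-15],"rot":[0,0,-62]},{"claw":0.05,"linear":[-275,-183,-15],"rot":[0,0,-69]},{"claw":0.05,"linear":[-310,-180,-15],"rot":[0,0,-75]},{"claw":0.05,"linear":[-345,-176,-15],"rot":[0,0,-77.7]},{"claw":0.05,"linear":[-382,-173,-15],"rot":[0,0,-77.7]},{"claw":0.05,"linear":[-382,-173,-15],"rot":[0,0,-77.7]},{"claw":0.05,"linear":[-382,-173,-15],"rot":[0,0,-77.7]}]'

```text
t: 31.28
ee_pos: [0.4937, -0.1895, 0.3433]
eef_rot: [[-0.997, -0.071, 0.021], [-0.071, 0.997, -0.008], [-0.021, -0.01, -1.0]]
ft_force: [-0.1, 0.2, -3.7]
opening: 0.0143
```

```bash
cat >> h.py <<'E'
# board placing: foot target in bin frame, tilt th (deg); returns TCP pose. TCP is L along the board from foot
bx=np.array([.0705,-.9975,0]); bx/=np.linalg.norm(bx); bc=np.array([.5552,-.376,0]); by=np.cross([0,0,1],bx)
def boardpose(fx,fz,th,fy=0,L=.158):
    t=np.radians(th); up=np.cos(t)*np.array([0,0,1])+np.sin(t)*bx
    n=np.cos(t)*bx-np.sin(t)*np.array([0,0,1])
    R=np.stack([np.cross(-n,-up),-n,-up],1)
    return bc+fx*bx+fy*by+np.array([0,0,fz])+L*up,R
E
python3 - <<'E'
from h import *
st()
for a in [(-.110,.10,20),(-.118,.04,25),(-.122,.010,25)]:
    p,R=boardpose(*a); print(p); go(p,R)
E
```

```text
31.275 [ 0.494 -0.189  0.343] [[-0.997, -0.071, 0.021], [-0.071, 0.997, -0.008], [-0.021, -0.01, -1.0]] 0.0143 [-0.1  0.2 -3.7] [-84. -29.  77.  91.  28.  94.  88.]
[ 0.551 -0.32   0.248]
lin [ -46.2 -133.5   97.1] rot [-20.6   1.2   0.2]
[ 0.552 -0.325  0.183]
lin [ -44.8 -137.6  162.4] rot [-25.6   1.2   0.3]
[ 0.551 -0.321  0.153]
lin [ -44.2 -133.3  192.4] rot [-25.6   1.2   0.3]
```

Joints 2 and 3 have reached their limits in this branch. The opposite half-turn gives the same grasp on the board and should unwind them. I'll turn back the other way, clear of the microwave.

Call:
carry_out --motion '[{"claw":0.05,"linear":[15,15,0],"rot":[0,0,9]},{"claw":0.05,"linear":[30,30,0],"rot":[0,0,18]},{"claw":0.05,"linear":[40,45,0],"rot":[0,0,27]},{"claw":0.05,"linear":[50,55,0],"rot":[0,0,36]},{"claw":0.05,"linear":[50,55,0],"rot":[0,0,45]},{"claw":0.05,"linear":[50,55,0],"rot":[0,0,54]},{"claw":0.05,"linear":[50,55,0],"rot":[0,0,63]},{"claw":0.05,"linear":[50,55,0],"rot":[0,0,72]},{"claw":0.05,"linear":[50,55,0],"rot":[0,0,81]},{"claw":0.05,"linear":[50,55,0],"rot":[0,0,90]},{"claw":0.05,"linear":[50,55,0],"rot":[0,0,90]}]'

```text
t: 32.65
ee_pos: [0.4402, -0.1382, 0.3418]
eef_rot: [[-0.071, 0.997, 0.021], [0.997, 0.072, -0.009], [-0.011, 0.02, -1.0]]
ft_force: [0.5, 1.1, -3.8]
opening: 0.0144
```

```bash
python3 -c "
from h import *
st()"
```

```text
32.65 [ 0.44  -0.138  0.342] [[-0.071, 0.997, 0.021], [0.997, 0.072, -0.009], [-0.011, 0.02, -1.0]] 0.0144 [ 0.5  1.1 -3.8] [-50. -15.  52.  99.  12.  88.   5.]
```

Run:
```python
from h import *
_,R=boardpose(-.11,.1,0); go([.47,-.17,.345],R@np.diag([-1,-1,1]))
```

```text
lin [-33.9  27.5  -2.3] rot [ 1.4 -0.4 90.1]
```

Call:
carry_out --motion '[{"claw":0.05,"linear":[-5,5,0],"rot":[0.2,0,10]},{"claw":0.05,"linear":[-10,10,0],"rot":[0.4,0,20]},{"claw":0.05,"linear":[-15,15,0],"rot":[0.6,-0.1,30]},{"claw":0.05,"linear":[-20,20,0],"rot":[0.8,-0.2,40]},{"claw":0.05,"linear":[-34,27,0],"rot":[1,-0.2,50]},{"claw":0.05,"linear":[-34,27,0],"rot":[1.2,-0.3,60]},{"claw":0.05,"linear":[-34,27,0],"rot":[1.3,-0.3,70]},{"claw":0.05,"linear":[-34,27,0],"rot":[1.4,-0.4,80]},{"claw":0.05,"linear":[-34,27,0],"rot":[1.4,-0.4,90]},{"claw":0.05,"linear":[-34,27,0],"rot":[1.4,-0.4,90]},{"claw":0.05,"linear":[-34,27,0],"rot":[1.4,-0.4,90]}]'

```text
t: 34.02
ee_pos: [0.4698, -0.1703, 0.3434]
eef_rot: [[0.997, 0.076, 0.002], [0.076, -0.997, 0.001], [0.002, -0.001, -1.0]]
ft_force: [0.0, -0.5, -3.8]
opening: 0.0141
```

```bash
cat >> h.py <<'E'
def bgo(*a,**k):
    p,R=boardpose(*a,**k); print(a,p,end=" "); go(p,R@np.diag([-1,-1,1]))
E
python3 - <<'E'
from h import *
st()
bgo(-.110,.12,0); bgo(-.110,.10,22); bgo(-.118,.02,25)
E
```

```text
34.025 [ 0.47  -0.17   0.343] [[0.997, 0.076, 0.002], [0.076, -0.997, 0.001], [0.002, -0.001, -1.0]] 0.0141 [ 0.  -0.5 -3.8] [-41.  -2.  55.  94.   2.  88. -72.]
(-0.11, 0.12, 0) [ 0.547 -0.266  0.278] lin [ 70.  101.7  65.4] rot [-0.  -0.1  0.3]
(-0.11, 0.1, 22) [ 0.552 -0.325  0.246] lin [ 69.6 160.9  96.9] rot [22.  -0.   0.3]
(-0.118, 0.02, 25) [ 0.552 -0.325  0.163] lin [ 69.5 160.5 180.2] rot [25.  -0.   0.3]
```

Call:
carry_out --motion '[{"claw":0.05,"linear":[25,35,10],"rot":[0,0,0]},{"claw":0.05,"linear":[50,70,20],"rot":[3,0,0]},{"claw":0.05,"linear":[69,100,30],"rot":[6,0,0]},{"claw":0.05,"linear":[70,130,50],"rot":[11,0,0.2]},{"claw":0.05,"linear":[70,148,75],"rot":[16,0,0.3]},{"claw":0.05,"linear":[70,161,97],"rot":[22,0,0.3]},{"claw":0.05,"linear":[70,161,97],"rot":[22,0,0.3]},{"claw":0.05,"linear":[70,161,97],"rot":[22,0,0.3]}]'

```text
t: 35.02
ee_pos: [0.5517, -0.3259, 0.2467]
eef_rot: [[0.998, 0.064, -0.024], [0.068, -0.925, 0.374], [0.002, -0.374, -0.927]]
ft_force: [0.3, 0.7, -2.8]
opening: 0.0142
```

Run:
```python
from h import *
st()
im,d=r.capture("top"); save("t8.png",cv2.resize(im[140:290,240:440],(800,600)))
# board pose from top picture
P=cloud("top",d); hsv=cv2.cvtColor(im,cv2.COLOR_RGB2HSV); 
bgo(-.116,.03,24); bgo(-.122,.009,25);bgo(-.124,.007,25)
```

```text
35.025 [ 0.552 -0.326  0.247] [[0.998, 0.064, -0.024], [0.068, -0.925, 0.374], [0.002, -0.374, -0.927]] 0.0142 [ 0.3  0.7 -2.8] [  6.  39.  51.  69. -42. 102. -34.]
(-0.116, 0.03, 24) [ 0.552 -0.324  0.174] lin [-0.7 26.4 68.1] rot [ 2.  -0.2 -0. ]
(-0.122, 0.009, 25) [ 0.551 -0.321  0.152] lin [-0.8 31.5 90. ] rot [ 3.  -0.2 -0. ]
(-0.124, 0.007, 25) [ 0.551 -0.319  0.15 ] lin [-0.8 30.4 92.6] rot [ 3.  -0.2 -0. ]
```

View pics/t8.png

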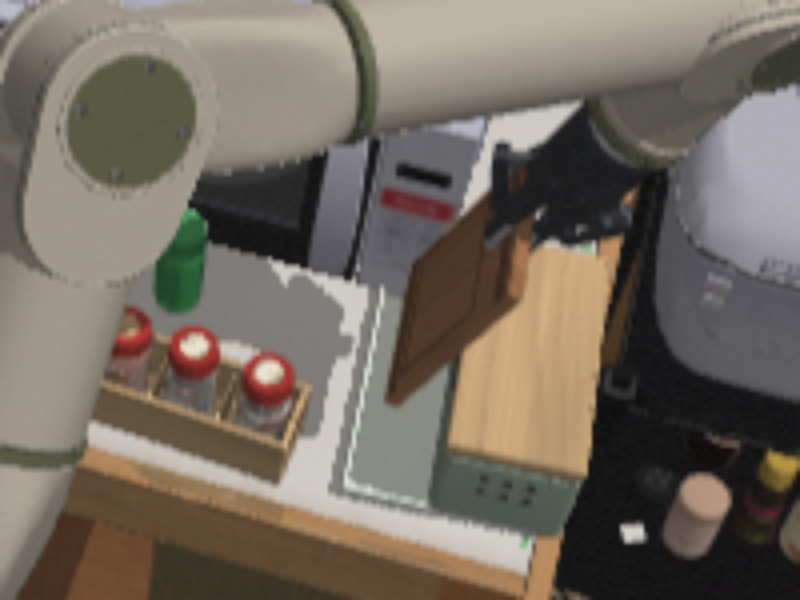

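Tilt reached. The board hangs square over the drip tray at (440,290), jars untouched. Lowering it.

Run:
```python
from h import *
bgo(-.116,.06,22.5); bgo(-.118,.02,23); bgo(-.119,.008,23)
```

```text
(-0.116, 0.06, 22.5) [ 0.551 -0.321  0.206] lin [-0.6 11.1 40.2] rot [ 0.5 -0.2 -0. ]
(-0.118, 0.02, 23) [ 0.551 -0.32   0.165] lin [-0.7 25.6 78.1] rot [ 1.  -0.2 -0. ]
(-0.119, 0.008, 23) [ 0.551 -0.319  0.153] lin [-0.8 29.1 89.6] rot [ 1.  -0.2 -0. ]
```

Call:
carry_out --motion '[{"claw":0.05,"linear":[-0.5,5,20],"rot":[0.5,-0.2,0]},{"claw":0.05,"linear":[-0.5,11,40],"rot":[0.5,-0.2,0]},{"claw":0.05,"linear":[-0.7,18,58],"rot":[0.8,-0.2,0]},{"claw":0.05,"linear":[-0.7,23,71],"rot":[1,-0.2,0]},{"claw":0.05,"linear":[-0.7,25.6,78],"rot":[1,-0.2,0]},{"claw":0.05,"linear":[-0.7,25.6,78],"rot":[1,-0.2,0]},{"claw":0.05,"linear":[-0.7,25.6,78],"rot":[1,-0.2,0]}]'

```text
t: 35.95
ee_pos: [0.5504, -0.321, 0.1654]
eef_rot: [[0.998, 0.061, -0.027], [0.067, -0.918, 0.39], [-0.001, -0.391, -0.92]]
ft_force: [-0.2, -0.2, -4.1]
opening: 0.014
```

Run:
```python
from h import *
st()
im,d=r.capture("top"); P=cloud("top",d); np.savez("t9.npz",im=im,d=d); hsv=cv2.cvtColor(im,cv2.COLOR_RGB2HSV)
Q=(P-bc)@np.stack([bx,by,[0,0,1]],1)
# board's front face: dark brown, in front of bin
M=(Q[...,0]>-.15)&(Q[...,0]<0.02)&(abs(Q[...,1])<.1)&(Q[...,2]>.015)&(Q[...,2]<.2)&(hsv[...,0]<16)&(hsv[...,1]>90)&(hsv[...,2]<150)&(d>0)
q=Q[M]; print(len(q),np.percentile(q,[1,50,99],0)); c=q.mean(0); u,s,vt=np.linalg.svd(q-c,full_matrices=False); n=vt[2]; print(c,n,s/len(q)**.5,"tilt",np.degrees(np.arcsin(n[2])))
bgo(-.119,.008,23); bgo(-.119,.0055,23)
```

```text
35.95 [ 0.55  -0.321  0.165] [[0.998, 0.061, -0.027], [0.067, -0.918, 0.39], [-0.001, -0.391, -0.92]] 0.014 [-0.2 -0.2 -4.1] [  6.  43.  49.  75. -44.  96. -31.]
810 [[-0.122 -0.089  0.029]
 [-0.087 -0.032  0.11 ]
 [-0.041  0.066  0.199]]
[-0.086 -0.026  0.11 ] [-0.918 -0.013  0.397] [0.056 0.043 0.003] tilt 23.410907736034112
(-0.119, 0.008, 23) [ 0.551 -0.319  0.153] lin [ 0.9  2.8 11.8] rot [-0.  -0.  -0.2]
(-0.119, 0.0055, 23) [ 0.551 -0.319  0.151] lin [ 0.9  3.8 14.1] rot [-0.  -0.  -0.2]
```

Call:
carry_out --motion '[{"claw":0.05,"linear":[0.9,1.5,5],"rot":[0,0,0]},{"claw":0.05,"linear":[0.9,2.8,10],"rot":[0,0,0]},{"claw":0.05,"linear":[0.9,3.3,12.5],"rot":[0,0,0]},{"claw":0.05,"linear":[0.9,3.8,14],"rot":[0,0,0]},{"claw":0.05,"linear":[0.9,3.8,14],"rot":[0,0,0]}]'

```text
t: 36.62
ee_pos: [0.5509, -0.319, 0.1515]
eef_rot: [[0.998, 0.061, -0.027], [0.066, -0.918, 0.39], [-0.001, -0.391, -0.92]]
ft_force: [-2.4, -1.1, 4.9]
opening: 0.0141
```

Run:
```python
from h import *
bgo(-.122,.0055,23);bgo(-.123,.006,25.5)
```

```text
(-0.122, 0.0055, 23) [ 0.551 -0.316  0.151] lin [ 0.3 -2.7  1.7] rot [-0.  -0.  -0.2]
(-0.123, 0.006, 25.5) [ 0.551 -0.321  0.149] lin [0.3 3.1 1.8] rot [ 2.5 -0.  -0.2]
```

Call:
carry_out --motion '[{"claw":0.05,"linear":[0.3,-1.5,0.5],"rot":[0,0,0]},{"claw":0.05,"linear":[0.3,-2.7,1],"rot":[0,0,0]},{"claw":0.05,"linear":[0.3,0,1],"rot":[1.2,0,0]},{"claw":0.05,"linear":[0.3,3,1],"rot":[2.5,0,0]},{"claw":0.05,"linear":[0.3,3,1],"rot":[2.5,0,0]},{"claw":0.05,"linear":[0.3,3,1],"rot":[2.5,0,0]}]'

```text
t: 37.38
ee_pos: [0.5518, -0.3222, 0.1491]
eef_rot: [[0.998, 0.059, -0.028], [0.066, -0.901, 0.429], [-0.0, -0.43, -0.903]]
ft_force: [1.5, -3.6, 6.5]
opening: 0.0139
```

```bash
cat >> h.py <<'E'
def boardfit():
    im,d=r.capture("top"); P=cloud("top",d); hsv=cv2.cvtColor(im,cv2.COLOR_RGB2HSV)
    Q=(P-bc)@np.stack([bx,by,[0,0,1]],1)
    M=(Q[...,0]>-.15)&(Q[...,0]<0.02)&(abs(Q[...,1])<.1)&(Q[...,2]>.015)&(Q[...,2]<.2)&(hsv[...,0]<16)&(hsv[...,1]>90)&(hsv[...,2]<150)&(d>0)
    q=Q[M]; c=np.median(q,0); u,s,vt=np.linalg.svd(q-c,full_matrices=False); n=vt[2]*-np.sign(vt[2][0])
    print("face",len(q),c,n,"tilt",np.degrees(np.arcsin(n[2])),"yaw",np.degrees(np.arctan2(n[1],-n[0])),"face x at z=.006:",c[0]+n[2]/n[0]*-(.006-c[2]), np.percentile(q,[1,99],0).tolist())
    return im,d
E
python3 - <<'E'
from h import *
st(); boardfit()
E
```

```text
37.375 [ 0.552 -0.322  0.149] [[0.998, 0.059, -0.028], [0.066, -0.901, 0.429], [-0.0, -0.43, -0.903]] 0.0139 [ 1.5 -3.6  6.5] [  8.  45.  47.  74. -45.  97. -30.]
face 897 [-0.085 -0.029  0.099] [-0.897 -0.004  0.441] tilt 26.169815387108997 yaw -0.28292490208145427 face x at z=.006: -0.1313887379735506 [[-0.12560548113541237, -0.08778775463373627, 0.018181741505343726], [-0.035316873642312153, 0.06713665548891636, 0.18810207249424815]]
```

The foot is against the lip (front face x ≈ -.131), tilt is 26° and the board is square. Releasing and backing off along the board.

Call:
carry_out --motion '[{"claw":0.25,"linear":[0,0,0],"rot":[0,0,0]},{"claw":0.3,"linear":[0,0,0],"rot":[0,0,0]},{"claw":0.4,"linear":[0,0,0],"rot":[0,0,0]},{"claw":0.4,"linear":[0,0,0],"rot":[0,0,0]},{"claw":0.4,"linear":[0,0,-20],"rot":[0,0,0]},{"claw":0.4,"linear":[0,0,-50],"rot":[0,0,0]},{"claw":0.4,"linear":[0,0,-100],"rot":[0,0,0]},{"claw":0.4,"linear":[0,0,-150],"rot":[0,0,0]},{"claw":0.4,"linear":[0,0,-150],"rot":[0,0,0]}]'

```text
t: 38.55
ee_pos: [0.5555, -0.388, 0.2868]
eef_rot: [[0.998, 0.059, -0.027], [0.065, -0.902, 0.426], [0.001, -0.427, -0.904]]
ft_force: [0.5, 0.5, -0.7]
opening: 0.0343
```

Run:
```python
from h import *
st(); boardfit(); go([.50,-.30,.36],Rdown(-86))
```

```text
38.55 [ 0.556 -0.388  0.287] [[0.998, 0.059, -0.027], [0.065, -0.902, 0.426], [0.001, -0.427, -0.904]] 0.0343 [ 0.5  0.5 -0.7] [ 18.  46.  48.  53. -47. 113. -34.]
face 1073 [-0.079 -0.015  0.111] [-0.893 -0.007  0.45 ] tilt 26.730036297792104 yaw -0.47503803757687174 face x at z=.006: -0.13178372938980196 [[-0.12581563758825515, -0.08775377982414707, 0.01709277492251924], [-0.03335898571130929, 0.06804055892501304, 0.18759108802708915]]
lin [ -49.9 -113.8  -29.3] rot [-25.4  -0.   -0.2]
```

Board stands leaning at 26.7°, centred to about 10 mm. I'll move the arm clear for a last check.

Call:
carry_out --motion '[{"claw":0.4,"linear":[-10,-30,-30],"rot":[-8,0,0]},{"claw":0.4,"linear":[-25,-70,-40],"rot":[-16,0,0]},{"claw":0.4,"linear":[-50,-114,-40],"rot":[-25,0,0]},{"claw":0.4,"linear":[-90,-160,-50],"rot":[-25,0,0]},{"claw":0.4,"linear":[-110,-210,-50],"rot":[-25,0,0]},{"claw":0.4,"linear":[-130,-260,-70],"rot":[-25,0,0]},{"claw":0.4,"linear":[-130,-310,-80],"rot":[-25,0,0]},{"claw":0.4,"linear":[-130,-310,-80],"rot":[-25,0,0]}]'

```text
t: 39.6
ee_pos: [0.4094, -0.1469, 0.4906]
eef_rot: [[0.997, 0.072, -0.0], [0.072, -0.997, 0.012], [0.001, -0.012, -1.0]]
ft_force: [2.6, -0.0, 0.3]
opening: 0.0341
```

Run:
```python
from h import *
st(); im,d=boardfit(); a=im[140:290,150:410]
for o in caps("top",im,d): print("top",*o) if o[2][0]<.6 else 0
caddy("top",im,d)
im,d=r.capture("side"); b=im[120:310,150:330]
for o in caps("side",im,d): print("side",*o) if o[2][0]<.6 else 0
caddy("side",im,d)
save("f.png",np.hstack([cv2.resize(a,(520,300)),cv2.resize(b,(280,300))]))
m=r.camera_model("wrist"); im,d=r.capture("wrist"); caddy("wrist",im,d,m)
for o in caps("wrist",im,d,m): print("wrist",*o)
```

```text
39.6 [ 0.409 -0.147  0.491] [[0.997, 0.072, -0.0], [0.072, -0.997, 0.012], [0.001, -0.012, -1.0]] 0.0341 [ 2.6 -0.   0.3] [-50. -15.  50.  82.  11. 107. -83.]
face 1058 [-0.079 -0.018  0.112] [-0.894 -0.008  0.448] tilt 26.58983762118202 yaw -0.5002463721990215 face x at z=.006: -0.13213658699590902 [[-0.1255558207173305, -0.08790200910401987, 0.01940982159183332], [-0.03374906683106339, 0.06936258593885501, 0.18769161218880326]]
top [143. 171.] 62 [0.536 0.515] [0.04  0.039] 0.111
top [168. 177.] 75 [0.539 0.409] [0.042 0.035] 0.111
top [153. 204.] 178 [0.439 0.428] [0.053 0.054] 0.05
top [288. 230.] 63 [ 0.456 -0.096] [0.037 0.036] 0.111
top [307. 236.] 73 [ 0.452 -0.165] [0.041 0.037] 0.112
top caddy 102 ((427.77496337890625, -139.177490234375), (68.14300537109375, 153.75819396972656), 23.60395050048828) [[416.0, -199.0], [485.0, -61.0]]
side [275. 181.] 142 [ 0.464 -0.09 ] [0.041 0.156] 0.111
side [229. 252.] 92 [0.545 0.415] [0.038 0.037] 0.111
side [222. 271.] 130 [0.543 0.517] [0.039 0.042] 0.112
side [259. 274.] 254 [0.444 0.438] [0.054 0.051] 0.05
side caddy 89 ((463.049072265625, -92.42052459716797), (211.03680419921875, 74.01528930664062), 86.3628921508789) [[423.0, -194.0], [504.0, 12.0]]
wrist caddy 965 ((462.93701171875, -96.03899383544922), (201.4466094970703, 73.9162368774414), 86.48822021484375) [[423.0, -196.0], [504.0, 5.0]]
wrist [197. 104.] 328 [ 0.467 -0.032] [0.039 0.039] 0.111
wrist [231. 107.] 263 [ 0.465 -0.094] [0.039 0.039] 0.111
wrist [269. 114.] 254 [ 0.459 -0.164] [0.038 0.038] 0.111
```

View pics/f.png

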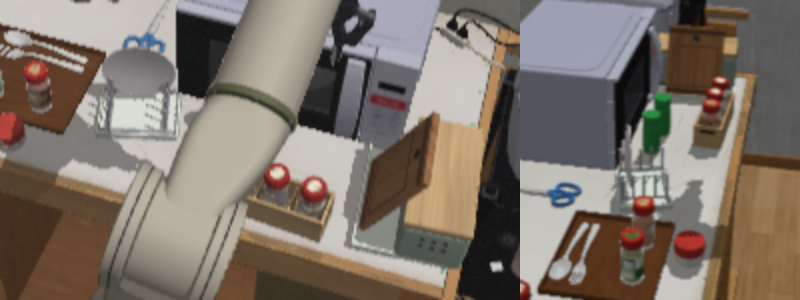

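Final view: three jars in the caddy, two in the brown tray, the board leaning on the bin, and the timer in place. Handing in.

```bash
python3 -c "
from h import *
print(r.close_job())"
```

```text
the job is handed in; nothing more can be done
None
```

I put three jars in the caddy and the other two in the brown tray. I then stood the chopping board in the emptied drip tray and handed the job in at about 40 s. No verdict was reported.

There were five jars at the start. I left the two green look-alikes and the red-capped jars at the back left untouched.

| Item | Last check |
|---|---|
| Caddy jars | One per compartment, about 1–4 mm from the middle, cap tops at 0.111 m |
| Brown tray jars | At (.543,.413) and (.541,.516), cap tops at 0.111 m, which fits standing upright |
| Board | Leaning back 26.6°, square to 0.5°, about 10 mm off the middle, front face at the lip |
| Caddy and timer | Both where they started, within the measuring error |

- **Joint limits:** while I carried the board, joints 2 and 3 reached their limits. I turned the board a half turn the other way, which cleared them.
- **Not measured directly:** I judged that the board touches the bin from its lean angle, which matches the geometry.
- **Camera disagreement:** the top camera read positions about 6 mm lower in x than the wrist and side cameras, so I used the wrist readings for placing. In the last top picture the arm hid the first caddy jar and spoiled that camera's caddy fit. The wrist and side cameras showed both.

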